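Brace the free-spinning index table and tighten its clamp knob

TASK

The small index table on the bench spins freely, so its black clamp knob cannot be tightened: the table just turns along with it. Lay the loose stop bar flat in the stand's guide slot, red sleeve outward, so that its bare end lies down between two of the table's lugs (turn the table first if a lug is in the way), then turn the knob clockwise until it is fully tight against its stop. Leave the bar lying home in the slot, and do not disturb the tape roll, oil bottle and pen.

Things in the scene. Friction and masses are not known exactly. Their poses are not given: they have to be found in the camera images.
- stand: Fixed green stand, bolted to the bench. Origin on the spindle axis at bench height, z up, +x runs from the spindle out along the guide. Round foot 160 mm across and an arm 56 mm wide out to x = 190 mm, both 12 mm thick. A low aluminium rest, top at 35 mm, 24 mm wide, stands on the arm at x = 168 to 182 mm for the bar's sleeve.
- slot (a point): Middle of the floor of the open-topped slot in the stand's aluminium guide, 95 mm out from the spindle, 35 mm above the bench; axes as the stand's. The guide reaches 17 mm to either side along x; the slot runs along x, is 15 mm wide, its walls straight up to 50 mm above the bench and flaring above that to about 31 mm wide at 60 mm.
- home (a point): Where the bar's origin lies when it is home: 112 mm out from the spindle on the slot's middle line, 35 mm above the bench (102 to 124 mm out is still right). The bar's +x then points along the stand's +x, outward.
- table (a joint): Angle in rad of the steel index table on the stand's spindle, positive counter-clockwise from above, zero with the table's x along the stand's x. Turns freely many times round (very little friction).
- table_center (a point): Centre of the table's top face, 34 mm above the bench, turning with the table. The table is a disc 140 mm across with six dark lugs on its rim, at 0, 60, 120... degrees from its own x axis. A round test block, 64 mm across and 15 mm high, is fixed at its centre under the knob. Turning the unbraced knob, either way, carries the table along.
- lug (a point): Top middle of the lug at 0 degrees, 61 mm from the axis. Each lug is 18 mm radially, 16 mm wide, 14 mm high, its top 48 mm above the bench. A bar in the guide clears the lugs when none is within about 0.27 rad of the guide's direction (stand's +x); otherwise first turn the table. A lug meets the bar at about 0.23 rad.
- knob (a joint): Turn of the clamp knob relative to the table, rad: 0 loose, 1.05 at the stop (fully tight); grows as the knob is turned clockwise from above. Starts between 0 and 0.3. Stiff (0.12 N m) against the table, so it moves only when the table is braced: the table first turns along clockwise until a lug meets the bar. Stays where it is left.
- knob_grip (a point): Middle of the knob's black T-shaped grip, on the spindle axis, 91 mm above the bench; turns with the knob. The grip is a bar 66 mm long (along its x), 14 mm wide (along its y) and 28 mm high, from 77 to 105 mm above the bench.
- stop_bar: Loose steel stop bar, 140 mm long (along its x), 12 mm wide, 14 mm high, about 0.17 kg, lying on the bench. Origin at the middle of its underside. A red sleeve, 16 mm wide and high, its underside flush, covers it from x = +8 to +70 mm: grasp it there, about x = +28 mm (when the bar is home that part lies clear between guide and rest).
- bar_tip (a point): Bottom edge of the bar's bare end, at x = -70 mm of the bar; home, it lies about 42 mm from the spindle axis, between two lugs.
- tape_roll: Bystander: yellow roll of adhesive tape, 70 mm across, 18 mm high, loose. Origin at the centre of its underside.
- oil_bottle: Bystander: pale oil bottle with a red spout, 48 mm across, 160 mm high, loose. Origin at the centre of its underside.
- pen_blue: Bystander: blue pen, 123 mm long, lying loose. Origin at the centre of its underside.

How it is judged:
By the outcome, as a careful person would: the job done as asked, in the order asked, and still so for the second after the job is handed in, with the robot touching nothing.
It also fails if it takes over 61 s, if anything falls off the work surface, if the arm or the gripper's body presses on something with over 40 N, if the wrist force passes 120 N, or if a joint passes its speed limit or range.

ROBOT

A 6-joint arm with a two-finger parallel gripper is mounted at the origin on a cart in front of the work surface, level with it; the furniture and walls round the work are solid. World frame = base frame: x ahead of the robot, y to its left, z up, the work surface at z = 0. Lengths are in m, angles in degrees, forces in N, time in s.
With the tool pointing down it reaches from about 0.25 to 0.725 m from the base axis. Payload 9.7 kg.
Tool frame: the origin (TCP) lies at the very end of the fingers, on their centre line; the grasp point (between the pads) lies 19 mm behind it; x points along the fingers, y is the direction in which the jaws open and shut, and the axes are right-handed (so a half turn about x gives the same grasp; the last joint's range is limited). The gripper opens to 85 mm and grips with 20 to 120 N. Pads are 22 mm wide; open, the fingers measure 114 mm over their backs; the gripper's body (76 mm by 85 mm) begins 54 mm behind the grasp point. The pads swing forward as they close: fully open they stand 13 mm farther back than shut.
Start: joints at [67.265, 4.979, 10.078, 95.1, 0, 90], TCP at [0.213, 0.507, 0.202] pointing down, gripper open.
Joint ranges: [-179.16, 179.16], [-48.56, 103.87], [-65.8, 70.77], [-126.05, 130.52], [-82.76, 87.17], [-180, 180]. Speed limits (degrees/s): [127.2, 127.2, 147.25, 180, 180, 180].

INTERFACE

Orientations are given as [roll, pitch, yaw] about the fixed x, y, z axes, in that order (R = Rz(yaw) Ry(pitch) Rx(roll)).
In Python, from workcell import get_obs, cams, bot gives the robot as it stands.
- The arm moves only by the tool apply_moves, never from a script. Its argument "rows" is a list that holds one entry, the list of rows, each a list of 7 numbers: the shift along the tool's x, y, z in mm, then the turn, a rotation vector about the tool's x, y, z in rad, then the opening, from 0 (shut) to 1 (fully open). A call has 1 to 20 rows; each row is the pose to reach, as a shift and turn from the pose measured when the call began, along the tool's axes at that moment; what a row does not reach only later rows make up. A row lasts 1/10 s, in which the tool goes at most 50 mm and 8.59 degrees, less where a joint would pass 70% of its speed; a pose out of reach is approached as far as the arm can. A call with a gripper value outside its range is refused whole. The fingers move at their own pace and stop on an object; "newtons" is the grip in N (left out, the last holds). Time passes only in rows, so rows that repeat a pose let the fingers close. It gives the time, the measured TCP pose, the force and the opening at its end, in the units of the state.
- get_obs(): the state, without advancing time (a new reading comes with each control period).
- cams.camera(name): name is "scene" or "top"; returns a dict with "pixels" (384x512x3 uint8, red, green, blue), "range_z" (384x512 float32, m along the optical axis (not along the pixel's ray), 0 where there is no reading), "fx", "fy", "cx", "cy" (pixels), "D" ([k1, k2, p1, p2, k3] as OpenCV has them; the pictures are not rectified), "eye" and "attitude" of the camera in the world. Camera axes: x right, y up, looking along -z (the intrinsics and any distortion apply to the point x, -y, -z); pixel columns grow to the right and rows downward; lengths in m; the calibration is good to about 2 mm. A picture is of the moment at which its call begins.
- bot.job_done(): hands the job in, once; it reports no verdict.
Trained networks look in a picture, given as the dict that the camera call returned (one of the last four; its "shot" number tells which), for a name from the list of things; names that differ only in an ending like _2 or _b are one class to them, and where a whole thing is asked for, a point or a joint stands for the part that bears it (a point fixed in the world has none). Each returns a list of dicts, best first, with "confidence" (0 to 1); they miss things now and then, are a little off and sometimes report something else, mostly with a low value. They report only what shows in the picture. A call takes as long as a camera call.
- cams.find_in(label, picture): "at" ([x, y, z] in m, in world coordinates, good to about 4 mm: the middle of the surface that is visible of it).
The state is a dict: "time": time; "q": joint angles; "qd": joint speeds; "joint_efforts": joint torques, N m; "ee_pos": TCP position; "tcp_rot": TCP orientation; "wrist_force": force on the tool from outside, world axes, zero at the start; "torque": the same for the moment, N m; "opening": finger opening in m.
Only numpy, scipy, OpenCV 4.12 (cv2) and the standard library are available. Lean on these libraries where they do the work, as an engineer would, in place of code of your own. Each camera call takes 0.05 s, during which the arm holds its last target.

## Working session

There is one attempt and no reset: what is moved stays moved. The work goes in short steps, Python scripts to look and compute and a tool call to move; the robot and the scene stay as the last step left them, time stands still between calls to the robot, and variables do not carry over. Pictures are saved under pics/ and viewed, and the job is handed in when it is done.

Besides the shell and the picture viewer there is one more tool, called after "Call:" as name(argument=value, ...), one argument or row to a line, values as JSON. apply_moves: Moves the arm, as the interface text tells. Its arguments: {"type":"object","properties":{"rows":{"type":"array"},"newtons":{"type":"number"}},"required":["rows"]}

```bash
ls; mkdir -p pics; cat > h.py <<'E'
import numpy as np, cv2, sys
from workcell import get_obs, cams, bot
def R_att(c):
    a=np.array(c["attitude"],float)
    return a
E
python3 - <<'E'
from h import *
print(get_obs())
for n in ["scene","top"]:
    c=cams.camera(n)
    cv2.imwrite(f"pics/{n}0.png",c["pixels"][:,:,::-1])
    print({k:v for k,v in c.items() if k not in("pixels","range_z")})
    for l in ["stand","table","knob_grip","lug","stop_bar","bar_tip","tape_roll","oil_bottle","pen_blue","knob"]:
        try: print(n,l,[(np.round(d["at"],3).tolist(),round(d["confidence"],2)) for d in cams.find_in(l,c)][:7])
        except Exception as e: print(l,e)
E
```

```text
pics
{'time': 0.0, 'q': array([ 6.72655799e+01,  5.01179418e+00,  1.00334548e+01,  9.50973514e+01,
       -3.36651871e-04,  8.99989154e+01]), 'qd': array([ 0.05535605,  0.02110623,  0.03434789, -0.02130798,  0.02751852,
       -0.04864683]), 'joint_efforts': array([ 5.10048358e-04, -5.20389891e+01,  4.64798570e+01,  1.63276959e-02,
        4.00787167e-05,  6.63913127e-06]), 'ee_pos': array([0.21245551, 0.50703067, 0.20116747]), 'tcp_rot': array([ -89.74625065,   89.92430842, -112.47958595]), 'wrist_force': array([-0.45776858, -1.15953099, -0.0586372 ]), 'torque': array([-0.01158204, -0.05307133,  0.0338585 ]), 'opening': 0.08537210228767483}
{'fx': 457.9376108848456, 'fy': 457.9376108848456, 'cx': 249.10852728733965, 'cy': 189.6710177364905, 'D': array([-0.10001256,  0.        ,  0.        ,  0.        ,  0.        ]), 'eye': array([ 0.04619988, -1.08845974,  0.67022131]), 'attitude': array([ 61.95680656,  -0.2145341 , -29.04061846]), 'shot': 1}
scene stand [([0.609, -0.093, 0.034], 0.87)]
scene table [([0.637, -0.09, 0.04], 0.89)]
scene knob_grip [([0.642, -0.08, 0.075], 0.75)]
scen
[... 507 characters left out ...]
 0.        ,  0.        ]), 'eye': array([ 0.41963205, -0.08518756,  0.9518645 ]), 'attitude': array([ 1.11093503e+01, -6.32798283e-03, -8.86105002e+01]), 'shot': 2}
top stand [([0.612, -0.069, 0.038], 0.94), ([0.641, -0.068, 0.032], 0.62)]
top table [([0.642, -0.071, 0.035], 0.61)]
top knob_grip [([0.64, -0.072, 0.089], 0.61)]
top lug [([0.641, -0.07, 0.032], 0.83)]
top stop_bar [([0.468, -0.246, 0.015], 0.59)]
top bar_tip [([0.467, -0.247, 0.014], 0.79)]
top tape_roll [([0.449, 0.168, 0.022], 0.59)]
top oil_bottle [([0.78, 0.072, 0.088], 0.77), ([0.64, -0.075, 0.092], 0.6), ([0.404, -0.384, 0.01], 0.44)]
top pen_blue [([0.406, -0.385, 0.009], 0.44)]
top knob [([0.644, -0.073, 0.09], 0.71)]
```

View pics/scene0.png

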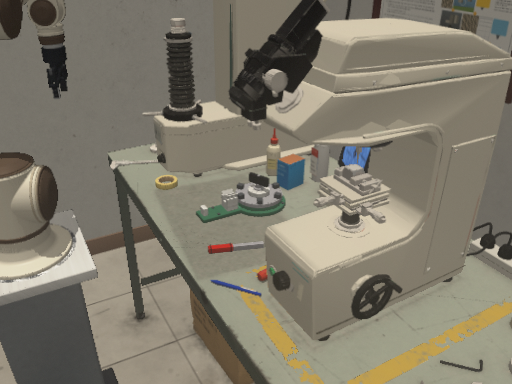

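View pics/top0.png

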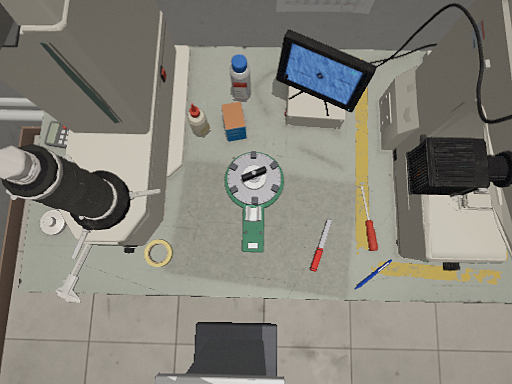

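The scene image shows the stand at about (240,200) and the bar at about (235,247). In the top image the stand's axis is near (254,178) with the arm pointing down the picture towards the robot. The bar (red sleeve low, at (316,260), bare end at (327,225)) is separate from a screwdriver at (370,225). Next I measure from the depth.

```bash
cat > h.py <<'E'
import numpy as np, cv2, sys
from scipy.spatial.transform import Rotation as Ro
from workcell import get_obs, cams, bot
def cloud(c):
    K=np.array([[c["fx"],0,c["cx"]],[0,c["fy"],c["cy"]],[0,0,1.]])
    v,u=np.mgrid[0:384,0:512]
    p=cv2.undistortPoints(np.stack([u,v],-1).reshape(-1,1,2).astype(float),K,np.array(c["D"])).reshape(384,512,2)
    z=c["range_z"].astype(float)
    P=np.stack([p[...,0]*z,-p[...,1]*z,-z],-1)
    R=Ro.from_euler("xyz",c["attitude"],degrees=True).as_matrix()
    W=P@R.T+np.array(c["eye"]); W[z==0]=np.nan
    return W
def proj(c,X):
    K=np.array([[c["fx"],0,c["cx"]],[0,c["fy"],c["cy"]],[0,0,1.]])
    R=Ro.from_euler("xyz",c["attitude"],degrees=True).as_matrix()
    P=(np.atleast_2d(X)-np.array(c["eye"]))@R
    P=P*np.array([1,-1,-1])
    return cv2.projectPoints(P,np.zeros(3),np.zeros(3),K,np.array(c["D"]))[0].reshape(-1,2)
def axis2(P):
    m=P.mean(0); w,V=np.linalg.eigh(np.cov((P-m).T)); return m,V[:,-1],np.sqrt(w)
def crop(c,u0,u1,v0,v1,s,fn):
    cv2.imwrite(fn,cv2.resize(c["pixels"][v0:v1,u0:u1,::-1],None,fx=s,fy=s,interpolation=cv2.INTER_CUBIC))
E
python3 - <<'E'
from h import *
for n in ["top","scene"]:
    c=cams.camera(n); W=cloud(c); im=c["pixels"].astype(int)
    np.savez(f"{n}.npz",W=W,im=im)
    def reg(cx,cy,r): return (np.hypot(W[...,0]-cx,W[...,1]-cy)<r)
    b=reg(.468,-.248,.1)&(W[...,2]>.006)&(W[...,2]<.03)
    P=W[b]; m,d,s=axis2(P[:,:2]); t=(P[:,:2]-m)@d
    print(n,"bar n",b.sum(),m,d,np.degrees(np.arctan2(d[1],d[0])),t.min(),t.max(),np.median(P[:,2]))
    red=b&(im[...,0]>im[...,1]+60)
    print(" red",np.mean(W[red],0),red.sum(), [np.ptp((W[red][:,:2]-m)@d)])
    k=reg(.643,-.073,.06)&(W[...,2]>.095)&(W[...,2]<.115)
    P=W[k];m,d,s=axis2(P[:,:2]);t=(P[:,:2]-m)@d;q=(P[:,:2]-m)@np.array([-d[1],d[0]])
    print(" knob",k.sum(),m,(P[:,:2].max(0)+P[:,:2].min(0))/2,np.degrees(np.arctan2(d[1],d[0])),np.ptp(t),np.ptp(q),np.median(P[:,2]))
    g=(im[...,1]>im[...,0]+25)&(im[...,1]>im[...,2]+10)&reg(.6,-.07,.25)&(W[...,2]>.004)&(W[...,2]<.022)
    P=W[g]; print(" green",g.sum(),P.min(0),P.max(0),np.median(P[:,2]))
    arm=P[(P[:,0]<.54)]; print(" arm",arm.min(0),arm.max(0))
    for lo in np.arange(.44,.56,.02):
        q=P[(P[:,0]>lo)&(P[:,0]<lo+.02)]
        if len(q): print("  ",round(lo,2),q[:,1].min(),q[:,1].max())
    bench=reg(.5,.05,.06)&(W[...,0]<.55); print(" bench z",np.nanmedian(W[...,2][bench]))
    if n=="top": crop(c,200,350,140,290,4,"pics/topcrop.png")
    else: crop(c,180,300,160,260,5,"pics/scenecrop.png")
E
```

```text
top bar n 310 [ 0.4719483  -0.24646707] [-0.9464391   0.32288238] 161.1626714119957 -0.07523528228458287 0.0643023347687633 0.014538507109279675
 red [ 0.43944884 -0.23622082  0.01567123] 136 [np.float64(0.060388242693966074)]h.py:20: RuntimeWarning: Mean of empty slice.
  m=P.mean(0); w,V=np.linalg.eigh(np.cov((P-m).T)); return m,V[:,-1],np.sqrt(w)
  ret = um.true_divide(
  avg = a.mean(axis, **keepdims_kw)
h.py:20: RuntimeWarning: Degrees of freedom <= 0 for slice
  m=P.mean(0); w,V=np.linalg.eigh(np.cov((P-m).T)); return m,V[:,-1],np.sqrt(w)
  c *= np.true_divide(1, fact)
  c *= np.true_divide(1, fact)
Traceback (most recent call last):
ValueError: zero-size array to reduction operation maximum which has no identity
```

```bash
python3 - <<'E'
from h import *
for n in ["top","scene"]:
    c=cams.camera(n); W=cloud(c); im=c["pixels"].astype(int)
    np.savez(f"{n}.npz",W=W,im=im,**{k:c[k] for k in c if k not in("pixels","range_z")})
    if n=="top": crop(c,200,350,140,290,4,"pics/topcrop.png")
    else: crop(c,180,300,160,260,5,"pics/scenecrop.png")
    s=c["range_z"]; print((s==0).mean())
    v,u=(168,252) if n=="top" else (180,260)
    print(np.round(W[v:v+16:2,u-12:u+14:3,2],3))
E
```

```text
0.004180908203125
[[0.033 0.032 0.048 0.05  0.051 0.047 0.087 0.092 0.092]
 [0.036 0.046 0.05  0.049 0.088 0.09  0.091 0.091 0.09 ]
 [0.034 0.048 0.045 0.093 0.091 0.092 0.089 0.088 0.08 ]
 [0.033 0.089 0.09  0.091 0.09  0.091 0.082 0.071 0.048]
 [0.035 0.091 0.09  0.088 0.083 0.076 0.051 0.049 0.046]
 [0.033 0.092 0.086 0.078 0.064 0.061 0.056 0.049 0.05 ]
 [0.03  0.081 0.067 0.051 0.051 0.053 0.048 0.047 0.045]
 [0.034 0.049 0.05  0.05  0.049 0.049 0.051 0.048 0.05 ]]
0.003977457682291667
[[ 0.     0.07   0.072  0.077  0.077  0.084  0.084 -0.     0.   ]
 [ 0.001 -0.001  0.067  0.07   0.073  0.078  0.079 -0.002  0.001]
 [ 0.035  0.035  0.048  0.063  0.067    nan  0.071  0.033  0.041]
 [ 0.033  0.049  0.054  0.058  0.059  0.051  0.068  0.035  0.037]
 [ 0.045  0.049  0.052  0.053  0.05   0.053  0.049  0.047  0.033]
 [ 0.044  0.048  0.048  0.048  0.048  0.049  0.047  0.048  0.034]
 [ 0.039  0.047  0.05   0.047  0.048  0.048  0.045  0.039  0.036]
 [ 0.031  0.039  0.045  0.045  0.048  0.042  0.04   0.031  0.033]]
```

View pics/topcrop.png

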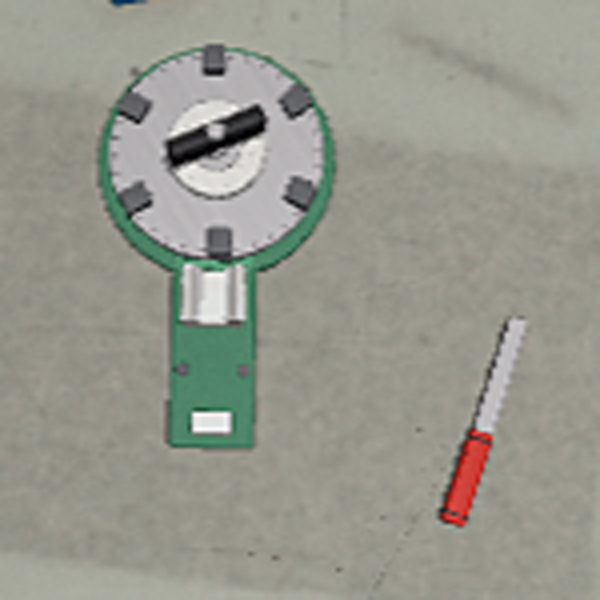

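View pics/scenecrop.png

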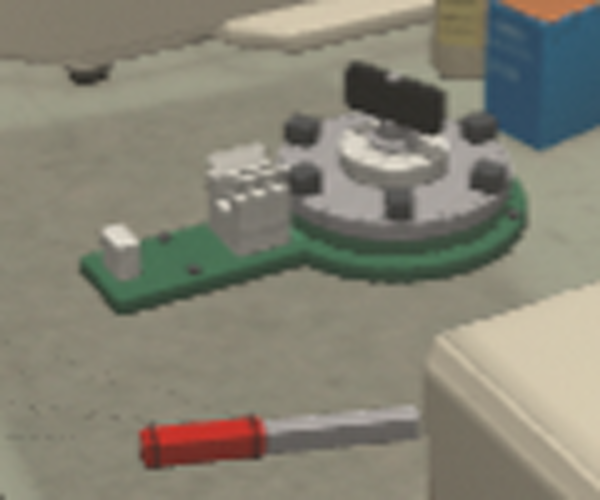

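The top crop shows a lug right at the guide (218,240), with the bar's sleeve pointing towards the robot. Depth on the grip tops out at about 92 mm rather than 105, so I'll fit a model to both views.

```bash
cat > fit.py <<'E'
from h import *
def load(n):
    d=dict(np.load(f"{n}.npz")); d={k:(v if v.ndim else v.item()) for k,v in d.items()}; return d
if __name__=="__main__":
    T=load("top");S=load("scene")
    for n,c in (("top",T),("scene",S)):
        W=c["W"];im=c["im"]
        r=np.hypot(W[...,0]-.641,W[...,1]+.073)
        blk=(r<.045)&(W[...,2]>.044)&(W[...,2]<.054); P=W[blk]; 
        e=(P.max(0)+P.min(0))/2; print(n,"block",blk.sum(),e,np.ptp(P,axis=0))
        disc=(r<.085)&(abs(W[...,2]-.034)<.005)&(im.max(-1)>110)&(abs(im[...,1]-im[...,0])<15);P=W[disc];print(" disc",(P.max(0)+P.min(0))/2,np.ptp(P,axis=0),P[:,2].mean())
        rest=(abs(W[...,0]-.467)<.02)&(abs(W[...,1]+.073)<.03)&(abs(W[...,2]-.035)<.006); P=W[rest]; print(" rest",rest.sum(),P.mean(0),(P.max(0)+P.min(0))/2,np.ptp(P,axis=0))
        g=(im[...,1]>im[...,0]+20)&(W[...,2]<.022)&(W[...,2]>.005)&(r<.25);P=W[g];print(" green",g.sum())
        for lo in np.arange(.45,.54,.015):
            q=P[(P[:,0]>lo)&(P[:,0]<lo+.015)]
            if len(q): print("  ",round(lo,3),q[:,1].min().round(4),q[:,1].max().round(4),((q[:,1].min()+q[:,1].max())/2).round(4))
        print(" green xmin",P[:,0].min(), "zmed",np.median(P[:,2]))
        dark=(im.max(-1)<75)&(r<.06)&(W[...,2]>.07);P=W[dark];m,d,s=axis2(P[:,:2]);t=(P[:,:2]-m)@d
        print(" knob",dark.sum(),m,np.degrees(np.arctan2(d[1],d[0])),np.ptp(t),np.percentile(P[:,2],[5,50,95,100]))
        lug=(im.max(-1)<110)&(r>.045)&(r<.08)&(W[...,2]>.042);P=W[lug]
        a=np.degrees(np.arctan2(P[:,1]+.073,P[:,0]-.641)); 
        ph=np.angle(np.mean(np.exp(6j*np.radians(a))))/6; print(" lug",lug.sum(),np.degrees(ph),np.median(P[:,2]))
E
python3 fit.py
```

```text
top block 283 [ 0.64432366 -0.07098652  0.04876025] [0.06132622 0.05978266 0.00950796]
 disc [ 0.63451681 -0.06970581  0.03397304] [0.15590812 0.13633164 0.00921611] 0.033709647374263095
 rest 54 [ 0.46892227 -0.07181169  0.03441667] [ 0.46909038 -0.07180967  0.03419029] [0.01287797 0.02042858 0.00828817]
 green 1041
   0.45 -0.0976 -0.0458 -0.0717
   0.465 -0.0973 -0.0454 -0.0714
   0.48 -0.0994 -0.0452 -0.0723
   0.495 -0.0994 -0.0469 -0.0732
   0.51 -0.099 -0.0466 -0.0728
   0.525 -0.0987 -0.0461 -0.0724
   0.54 -0.0984 -0.0456 -0.072
 green xmin 0.455611674947629 zmed 0.011511602408807775
 knob 137 [ 0.64176046 -0.07202057] 113.55730742979168 0.06267211812800572 [0.07372727 0.08943984 0.09258503 0.09419987]
 lug 207 3.232278661584127 0.04728422631034823
scene block 158 [ 0.64449251 -0.07221457  0.04907573] [0.06496147 0.06911248 0.00984727]
 disc [ 0.63631765 -0.07309302  0.03411606] [0.15698298 0.13903019 0.00953459] 0.03351628018941145
 rest 34 [ 0.46877163 -0.07523012  0.03336563] [ 0.47014334 -0.07222612  0.03339559] [0.01525101 0.0288466  0.00810481]
 green 592
   0.45 -0.1019 -0.0488 -0.0754
   0.465 -0.1011 -0.0822 -0.0916
   0.48 -0.1057 -0.05 -0.0779
   0.495 -0.1049 -0.0498 -0.0774
   0.51 -0.1012 -0.0459 -0.0735
   0.525 -0.1016 -0.0476 -0.0746
   0.54 -0.1016 -0.0934 -0.0975
 green xmin 0.45352921646102795 zmed 0.011315565659031301
 knob 141 [ 0.6411962  -0.07649352] 114.43931797869418 0.0662820789303435 [0.07131898 0.0815148  0.08991112 0.09345394]
 lug 110 3.8999738184037853 0.04649514616880651
```

```bash
cat > ov.py <<'E'
from h import *
from fit import load
def box(x0,x1,y0,y1,z0,z1):
    b=[(x0,y0),(x1,y0),(x1,y1),(x0,y1)]
    return [np.array([(x,y,z) for x,y in b+b[:1]]) for z in (z0,z1)]
def pose(P,x,y,yaw,z=0):
    c,s=np.cos(yaw),np.sin(yaw); P=np.asarray(P,float); return np.c_[x+c*P[:,0]-s*P[:,1],y+s*P[:,0]+c*P[:,1],P[:,2]+z]
def draw(c,items,u0,u1,v0,v1,s,fn):
    im=cv2.resize(np.ascontiguousarray(c["im"][v0:v1,u0:u1,::-1]).astype(np.uint8),None,fx=s,fy=s,interpolation=cv2.INTER_CUBIC)
    for P,col in items:
        q=proj(c,P); q=((q-[u0,v0]+.5)*s).round().astype(int)
        cv2.polylines(im,[q.reshape(-1,1,2)],False,col,1,cv2.LINE_AA)
    cv2.imwrite(fn,im)
a=np.linspace(0,2*np.pi,60)
def model(sx,sy,syaw,tab,knob,ktop,bar):
    it=[]
    B=lambda *x:box(*x)
    st=[np.c_[.08*np.cos(a),.08*np.sin(a),0*a+.012]]+B(.07,.19,-.028,.028,0,.012)[1:]+B(.168,.182,-.012,.012,.012,.035)[1:]+B(.078,.112,-.0155,.0155,.012,.06)[1:]
    it+=[(pose(P,sx,sy,syaw),(0,255,255)) for P in st]
    it+=[(pose(np.c_[.07*np.cos(a),.07*np.sin(a),0*a+.034],sx,sy,0),(255,0,255))]
    for k in range(6):
        it+=[(pose(B(.052,.070,-.008,.008,.034,.048)[1],sx,sy,tab+k*np.pi/3),(0,0,255))]
    it+=[(pose(P,sx,sy,knob),(255,255,0)) for P in B(-.033,.033,-.007,.007,ktop-.028,ktop)]
    if bar is not None:
        it+=[(pose(P,bar[0],bar[1],bar[2]),(0,255,0)) for P in B(-.07,.07,-.006,.006,0,.014)[1:]+B(.008,.07,-.008,.008,0,.016)[1:]]
    return it
E
cat > r1.py <<'E'
from ov import *
T=load("top");S=load("scene")
for i,kt in enumerate((.105,.092)):
    it=model(.644,-.072,np.pi,np.radians(3.5),np.radians(114),kt,(.470,-.246,np.radians(161.2)))
    draw(T,it,200,350,140,290,4,f"pics/ovt{i}.png"); draw(S,it,180,300,160,260,6,f"pics/ovs{i}.png")
E
python3 r1.py; python3 -c "
import cv2,numpy as np
for k in 'ts':
    a=[cv2.imread(f'pics/ov{k}{i}.png') for i in (0,1)]
    cv2.imwrite(f'pics/o{k}.png',a[0])
s=[cv2.imread(f'pics/ovs{i}.png')[:350,150:600] for i in (0,1)]
cv2.imwrite('pics/oss.png',np.vstack(s)[:600] if 0 else cv2.resize(np.hstack(s),(800,311)))
"
```

```text
(no output)
```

View pics/ot.png

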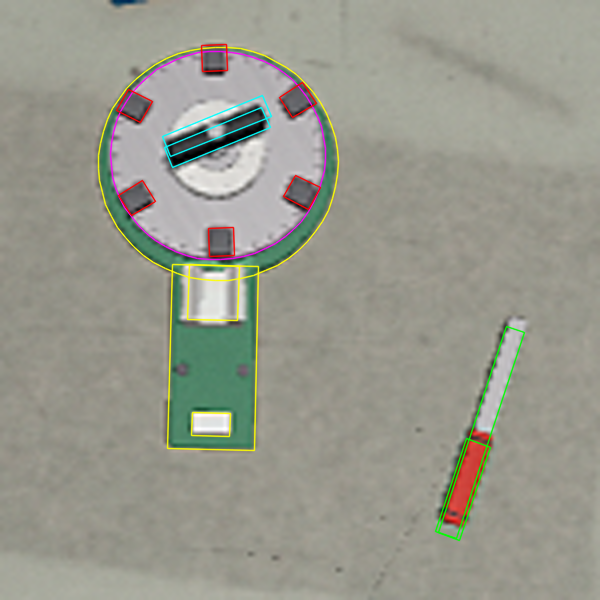

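View pics/ovs0.png

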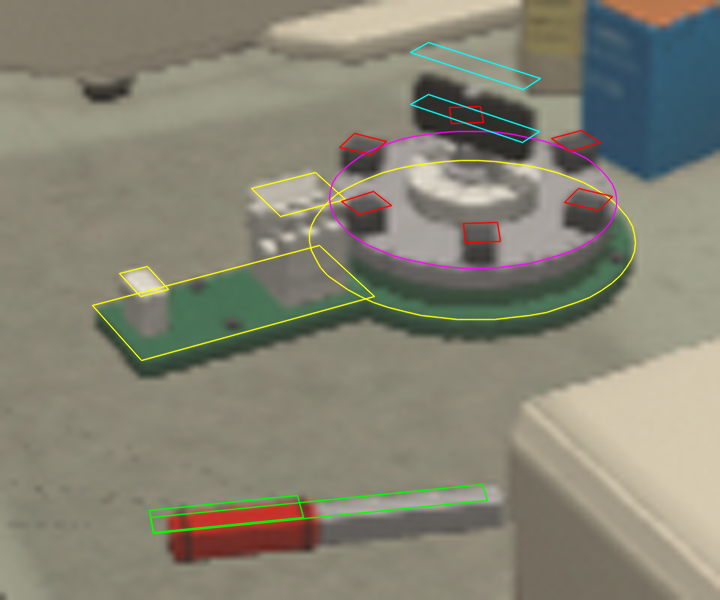

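View pics/ovs1.png

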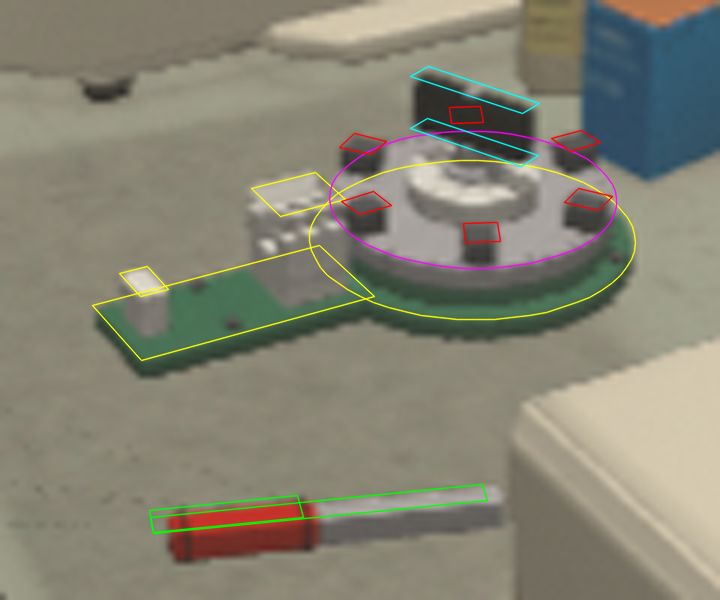

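```bash
cat > go.py <<'E'
from h import *
# usage: rel(target xyz, ydir_deg): tool x down, tool y at ydir (mod 180 nearest)
def rel(p,yd,o=None,flip=None):
    o=o or get_obs(); R0=Ro.from_euler("xyz",o["tcp_rot"],degrees=True).as_matrix()
    best=None
    for f in (0,180):
        a=np.radians(yd+f); x=np.array([0,0,-1.]); y=np.array([np.cos(a),np.sin(a),0]); R=np.c_[x,y,np.cross(x,y)]
        rv=Ro.from_matrix(R0.T@R).as_rotvec(); 
        print("f",f,"shift mm",np.round(R0.T@(np.array(p)-o["ee_pos"])*1000,1),"rv",np.round(rv,3),"deg",np.degrees(np.linalg.norm(rv)).round(1))
def st():
    o=get_obs(); R0=Ro.from_euler("xyz",o["tcp_rot"],degrees=True).as_matrix()
    print("t",round(o["time"],2),"p",o["ee_pos"].round(4),"ydir",np.degrees(np.arctan2(R0[1,1],R0[0,1])).round(1),"xdir",R0[:,0].round(3),"q",o["q"].round(1),"F",o["wrist_force"].round(1),"T",o["torque"].round(2),"op",round(o["opening"],4)); return o
E
python3 - <<'E'
from go import *
o=st(); rel([.6435,-.072,.20],24)
E
```

```text
t 1.25 p [0.2126 0.5072 0.2019] ydir 67.3 xdir [-0. -0. -1.] q [67.3  5.  10.1 95.1 -0.  90. ] F [ 0.1  0.1 -0. ] T [ 0.03 -0.01  0.04] op 0.0853
f 0 shift mm [   1.9 -367.7  621.3] rv [0.755 0.    0.   ] deg 43.3
f 180 shift mm [   1.9 -367.7  621.3] rv [-2.386 -0.     0.   ] deg 136.7
```

Call:
apply_moves(
  rows=[
    [[2,-368,621,0.755,0,0,1],[2,-368,621,0.755,0,0,1],[2,-368,621,0.755,0,0,1],[2,-368,621,0.755,0,0,1],[2,-368,621,0.755,0,0,1],[2,-368,621,0.755,0,0,1],[2,-368,621,0.755,0,0,1],[2,-368,621,0.755,0,0,1],[2,-368,621,0.755,0,0,1],[2,-368,621,0.755,0,0,1],[2,-368,621,0.755,0,0,1],[2,-368,621,0.755,0,0,1],[2,-368,621,0.755,0,0,1],[2,-368,621,0.755,0,0,1],[2,-368,621,0.755,0,0,1],[2,-368,621,0.755,0,0,1],[2,-368,621,0.755,0,0,1],[2,-368,621,0.755,0,0,1],[2,-368,621,0.755,0,0,1]],
  ],
  newtons=40,
)

```text
time: 3.15
ee_pos: [0.6427, -0.0711, 0.2005]
tcp_rot: [67.8, 90.0, 1.9]
wrist_force: [1.1, -0.3, 0.1]
opening: 0.0853
```

```bash
python3 - <<'E'
from go import *
o=st(); rel([.6435,-.072,.060],24)
c=cams.camera("scene"); crop(c,150,350,60,260,3,"pics/a1.png")
E
```

```text
t 3.15 p [ 0.6427 -0.0711  0.2005] ydir 24.1 xdir [ 0.001  0.    -1.   ] q [-6.3 18.9 26.3 97.3  0.  59.6] F [ 1.1 -0.3  0.1] T [0.04 0.06 0.  ] op 0.0853
f 0 shift mm [140.5   0.3   1.1] rv [ 0.001  0.    -0.001] deg 0.1
f 180 shift mm [140.5   0.3   1.1] rv [-3.14e+00  1.00e-03  0.00e+00] deg 179.9
```

View pics/a1.png

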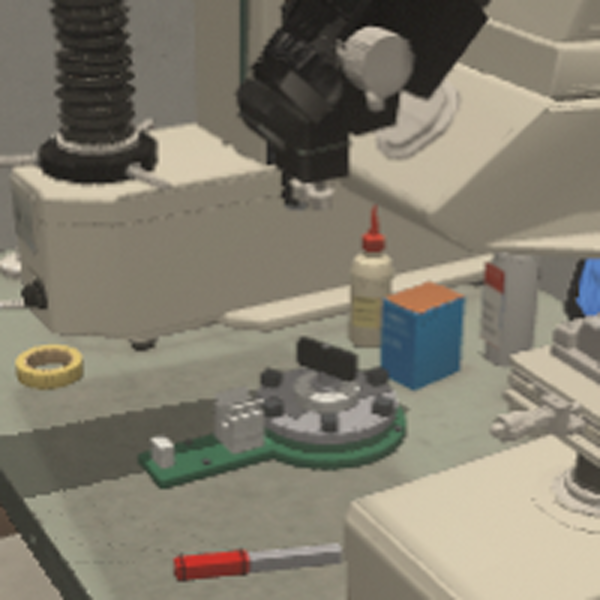

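```bash
python3 - <<'E'
from go import *
c=cams.camera("scene"); d=cams.camera("top"); print(proj(c,[.6427,-.0711,.2]))
cv2.imwrite("pics/a2.png",np.hstack([c["pixels"],d["pixels"]])[:,:,::-1][:, :]); 
cv2.imwrite("pics/a2.png",cv2.resize(cv2.imread("pics/a2.png"),(800,300)))
E
```

```text
[[258.4928963  139.21377543]]
```

View pics/a2.png

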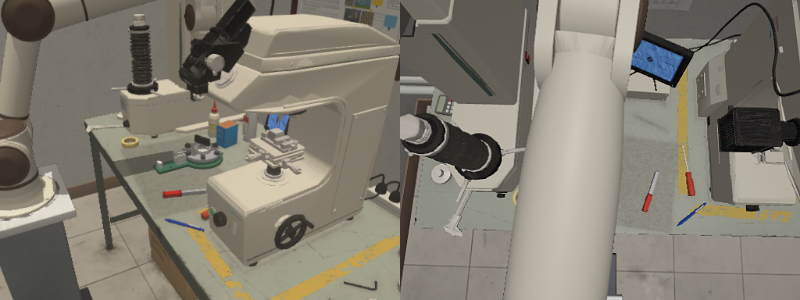

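```bash
python3 - <<'E'
from go import *
from fit import load
S=load("scene"); c=cams.camera("scene"); W=cloud(c)
df=np.abs(c["pixels"].astype(int)-S["im"]).sum(-1)>60
ys,xs=np.where(df&(np.arange(512)[None]>180)); print(len(ys), xs.min(),xs.max(),ys.min(),ys.max())
P=W[df&(np.arange(512)[None]>180)]; print(np.nanmin(P,0),np.nanmax(P,0))
a=np.hstack([S["im"][60:180,200:320].astype(np.uint8),c["pixels"][60:180,200:320]])[:,:,::-1]
cv2.imwrite("pics/a3.png",cv2.resize(a,None,fx=3,fy=3))
for v,u in ((120,250),(124,252),(100,255),(90,265)): print(v,u,W[v,u].round(3),S["W"][v,u].round(3))
E
```

```text
1788 181 286 0 220
[ 0.36586257 -0.52337757 -0.0046015 ] [0.74552413 0.16604061 0.574063  ]
120 250 [ 0.359 -0.53   0.445] [ 0.36  -0.528  0.445]
124 252 [ 0.362 -0.531  0.439] [ 0.361 -0.531  0.439]
100 255 [ 0.355 -0.551  0.482] [ 0.355 -0.552  0.482]
90 265 [ 0.366 -0.559  0.497] [ 0.366 -0.558  0.496]
```

View pics/a3.png

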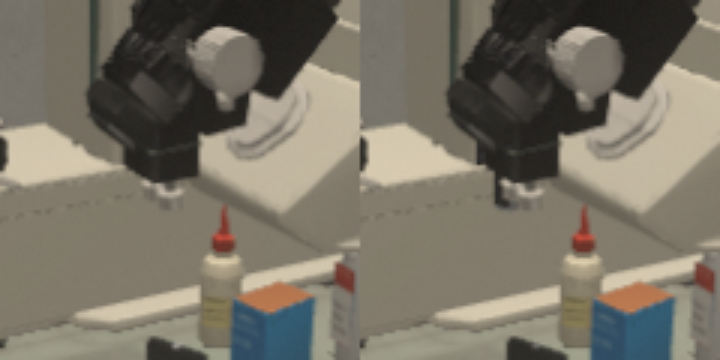

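The gripper is mostly hidden behind the microscope head; only a finger shows at about (248,128) in the full image, which fits the expected position. I'll go down over the knob.

Call:
apply_moves(
  rows=[
    [[35,0,1,0,0,0,1],[70,0,1,0,0,0,1],[100,0,1,0,0,0,1],[120,0,1,0,0,0,1],[140,0,1,0,0,0,1],[140,0,1,0,0,0,1],[140,0,1,0,0,0,1]],
  ],
)

```text
time: 4.05
ee_pos: [0.6433, -0.0723, 0.0608]
tcp_rot: [57.4, 90.0, -8.6]
wrist_force: [-0.0, -0.6, 0.5]
opening: 0.0855
```

```bash
python3 - <<'E'
from go import *
o=st(); rel([.6435,-.072,.060],24)
c=cams.camera("scene"); crop(c,180,330,110,230,5,"pics/a4.png")
E
```

```text
t 4.05 p [ 0.6433 -0.0723  0.0608] ydir 24.1 xdir [ 0. -0. -1.] q [-6.4 17.8  9.4 81.5 -0.  59.5] F [-0.  -0.6  0.5] T [ 0.03 -0.08 -0.02] op 0.0855
f 0 shift mm [ 0.8  0.3 -0.2] rv [ 0.001  0.    -0.   ] deg 0.1
f 180 shift mm [ 0.8  0.3 -0.2] rv [-3.14e+00  1.00e-03  0.00e+00] deg 179.9
```

View pics/a4.png

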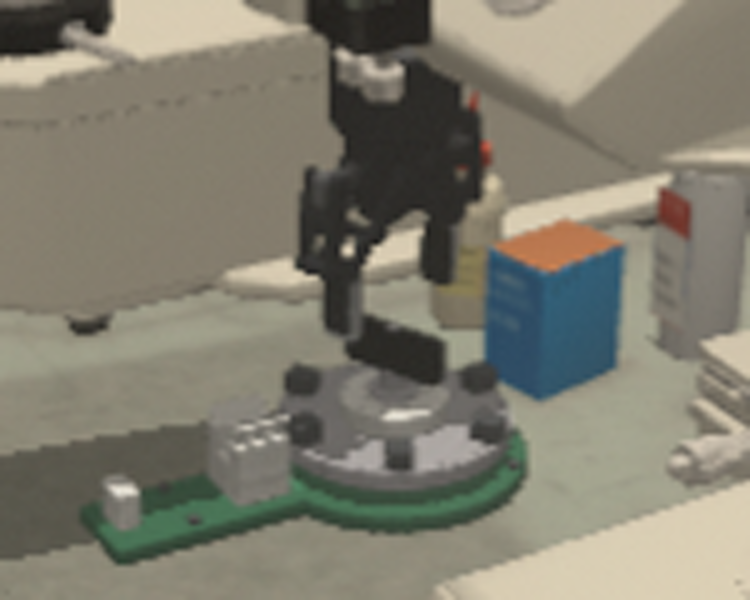

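The fingers straddle the grip at (395,350) with nothing touching. I'll close and turn 20° counter-clockwise.

Call:
apply_moves(
  rows=[
    [[1,0,0,0,0,0,0],[1,0,0,0,0,0,0],[1,0,0,0,0,0,0],[1,0,0,0,0,0,0],[1,0,0,0,0,0,0],[1,0,0,0,0,0,0],[1,0,0,0,0,0,0],[1,0,0,0,0,0,0]],
  ],
  newtons=40,
)

```text
time: 4.9
ee_pos: [0.6455, -0.0717, 0.0612]
tcp_rot: [74.8, 89.7, 8.9]
wrist_force: [6.8, 3.3, -1.7]
opening: 0.0098
```

```bash
python3 - <<'E'
from go import *
o=st()
c=cams.camera("scene"); crop(c,180,330,110,230,5,"pics/a5.png")
E
```

```text
t 4.9 p [ 0.6455 -0.0717  0.0612] ydir 24.1 xdir [ 0.005  0.001 -1.   ] q [-6.4 17.8  9.4 81.3  0.1 59.5] F [ 6.8  3.3 -1.7] T [ 0.65 -1.47  0.  ] op 0.0098
```

View pics/a5.png

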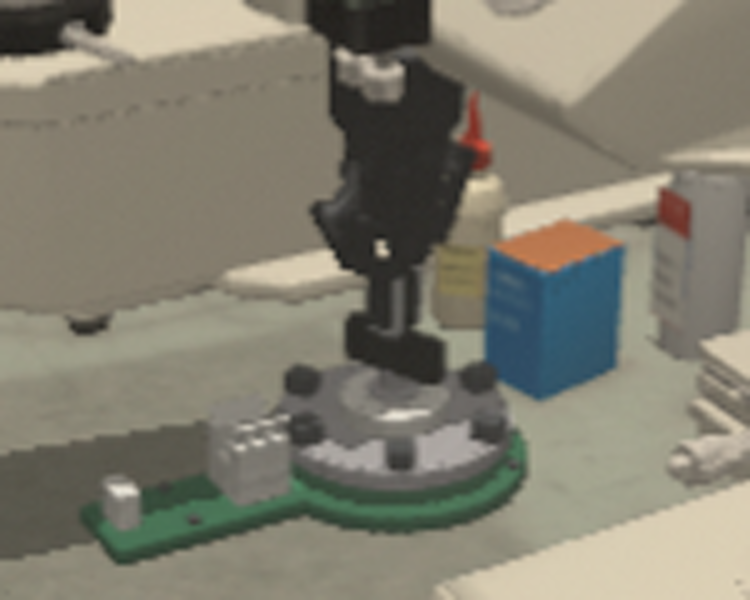

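Call:
apply_moves(
  rows=[
    [[0,1,0,-0.05,0,0,0],[0,1,0,-0.1,0,0,0],[0,1,0,-0.15,0,0,0],[0,1,0,-0.2,0,0,0],[0,1,0,-0.25,0,0,0],[0,1,0,-0.3,0,0,0],[0,1,0,-0.35,0,0,0],[0,1,0,-0.35,0,0,0],[0,1,0,-0.35,0,0,0],[0,1,0,-0.35,0,0,0]],
  ],
)

```text
time: 5.95
ee_pos: [0.646, -0.0715, 0.0612]
tcp_rot: [52.9, 89.7, 7.0]
wrist_force: [-4.4, -2.2, 2.2]
opening: 0.0101
```

```bash
python3 - <<'E'
from go import *
o=st()
c=cams.camera("scene"); crop(c,180,330,110,230,5,"pics/a6.png")
E
```

```text
t 5.95 p [ 0.646  -0.0715  0.0612] ydir 44.1 xdir [ 0.005  0.001 -1.   ] q [-6.3 17.9  9.6 81.4  0.1 39.6] F [-4.4 -2.2  2.2] T [-0.41  0.97  0.06] op 0.0101
```

View pics/a6.png

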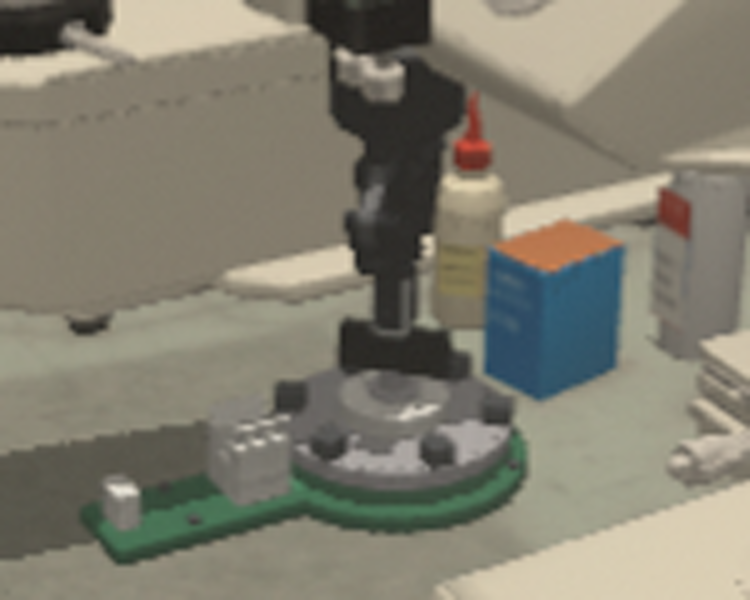

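Call:
apply_moves(
  rows=[
    [[0,0,0,0,0,0,1],[0,0,0,0,0,0,1],[0,0,0,0,0,0,1],[0,0,0,0,0,0,1],[0,0,0,0,0,0,1],[0,0,0,0,0,0,1],[0,0,0,0,0,0,1],[-50,0,0,0,0,0,1],[-100,0,0,0,0,0,1],[-120,0,0,0,0,0,1],[-120,0,0,0,0,0,1]],
  ],
)

```text
time: 7.1
ee_pos: [0.6469, -0.0717, 0.1855]
tcp_rot: [45.3, 89.4, -0.6]
wrist_force: [0.9, -1.0, -0.3]
opening: 0.085
```

```bash
python3 - <<'E'
from go import *
o=st(); rel([.4506,-.2392,.10],71.2)
c=cams.camera("scene"); crop(c,180,330,110,230,5,"pics/a7.png")
E
```

```text
t 7.1 p [ 0.6469 -0.0717  0.1855] ydir 44.1 xdir [ 0.011 -0.    -1.   ] q [-6.4 18.4 24.  94.9  0.1 39.6] F [ 0.9 -1.  -0.3] T [0.01 0.02 0.  ] op 0.085
f 0 shift mm [  83.4 -258.2  -17. ] rv [-0.473  0.009 -0.006] deg 27.1
f 180 shift mm [  83.4 -258.2  -17. ] rv [ 2.668 -0.008 -0.013] deg 152.9
```

View pics/a7.png

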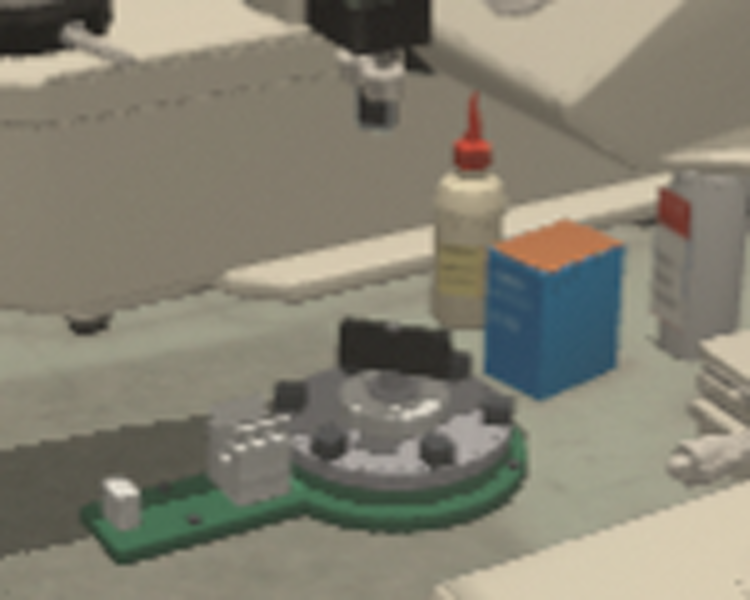

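Call:
apply_moves(
  rows=[
    [[20,-50,-4,-0.1,0,0,1],[40,-100,-8,-0.2,0.002,0,1],[60,-150,-11,-0.3,0.004,-0.003,1],[75,-200,-14,-0.4,0.008,-0.005,1],[83,-245,-17,-0.473,0.009,-0.006,1],[83,-258,-17,-0.473,0.009,-0.006,1],[83,-258,-17,-0.473,0.009,-0.006,1],[83,-258,-17,-0.473,0.009,-0.006,1]],
  ],
)

```text
time: 7.95
ee_pos: [0.4493, -0.2388, 0.0971]
tcp_rot: [-172.4, 89.8, 168.7]
wrist_force: [0.3, 0.5, 1.0]
opening: 0.0855
```

```bash
python3 - <<'E'
from go import *
o=st(); rel([.4506,-.2392,.003],71.2)
c=cams.camera("scene"); crop(c,160,310,130,260,5,"pics/a8.png")
E
```

```text
t 7.95 p [ 0.4493 -0.2388  0.0971] ydir 71.1 xdir [-0.004  0.001 -1.   ] q [-27.9  -1.2  -7.9  83.6  -0.1  -9.1] F [0.3 0.5 1. ] T [ 0.    0.02 -0.01] op 0.0855
f 0 shift mm [94.1  0.1  1.8] rv [-0.001 -0.004  0.001] deg 0.3
f 180 shift mm [94.1  0.1  1.8] rv [3.14e+00 1.00e-03 7.00e-03] deg 179.9
```

View pics/a8.png

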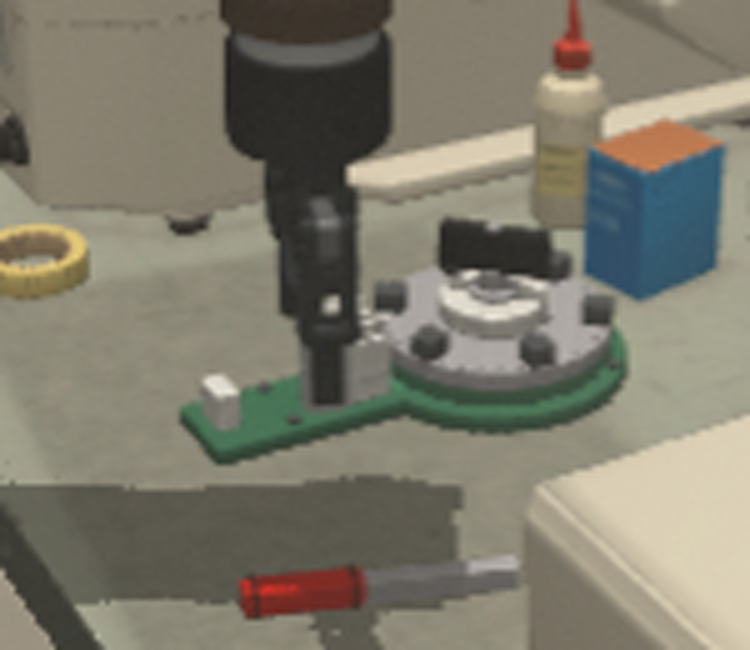

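Call:
apply_moves(
  rows=[
    [[30,0,1,0,-0.002,0,1],[55,0,2,0,-0.004,0,1],[75,0,2,0,-0.004,0,1],[88,0,2,0,-0.004,0,1],[93,0,2,0,-0.004,0,1],[93,0,2,0,-0.004,0,1],[93,0,2,0,-0.004,0,1]],
  ],
)

```text
time: 8.7
ee_pos: [0.4521, -0.2391, 0.0053]
tcp_rot: [-27.5, 89.9, -46.3]
wrist_force: [-0.4, 0.2, -0.1]
opening: 0.0858
```

Call:
apply_moves(
  rows=[
    [[0,0,0,0,0,0,0],[0,0,0,0,0,0,0],[0,0,0,0,0,0,0],[0,0,0,0,0,0,0],[0,0,0,0,0,0,0],[0,0,0,0,0,0,0],[0,0,0,0,0,0,0],[0,0,0,0,0,0,0]],
  ],
  newtons=50,
)

```text
time: 9.5
ee_pos: [0.4521, -0.2392, 0.0053]
tcp_rot: [-29.2, 89.9, -48.0]
wrist_force: [0.4, 0.5, 0.1]
opening: -0.0002
```

```bash
python3 - <<'E'
from go import *
o=st(); 
c=cams.camera("scene"); crop(c,160,310,130,260,5,"pics/a9.png")
E
```

```text
t 9.5 p [ 0.4521 -0.2392  0.0053] ydir 71.2 xdir [ 0.001 -0.001 -1.   ] q [-27.9   0.5 -16.4  73.   -0.   -9.1] F [0.4 0.5 0.1] T [-0.05 -0.01 -0.02] op -0.0002
```

View pics/a9.png

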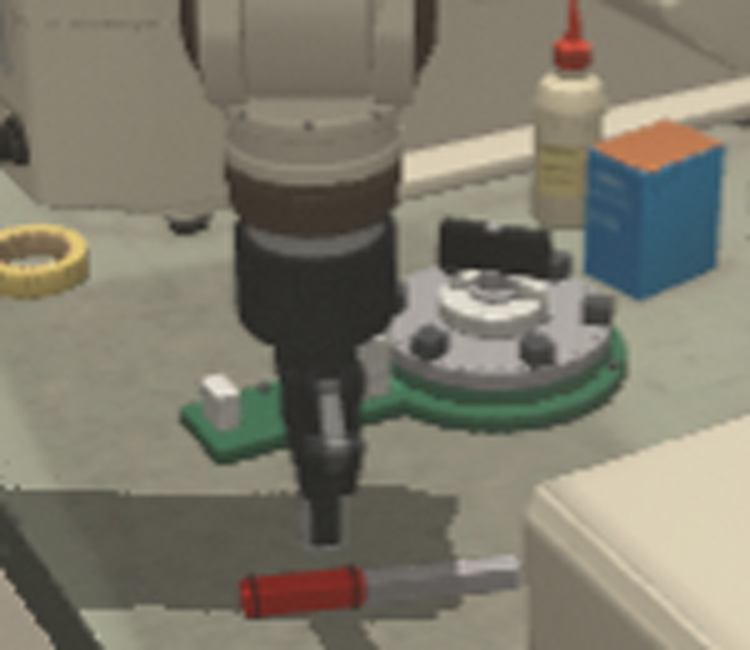

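The gripper shut on nothing: the picture shows the fingertips (323,545) above the bar. I'll measure the real tip height.

```bash
python3 - <<'E'
from go import *
o=get_obs(); c=cams.camera("scene"); W=cloud(c)
for z in (0,.005,.01,.015,.02,.03): print(z,proj(c,[o["ee_pos"][0],o["ee_pos"][1],z]).round(1))
print(np.round(W[228:246:1,224],3))
im=c["pixels"].astype(int)
b=(np.hypot(W[...,0]-.468,W[...,1]+.248)<.11)&(im[...,0]>im[...,1]+60)&(W[...,2]<.03)
P=W[b]; print(b.sum(),P.mean(0),P.min(0),P.max(0)); 
for X in ([.4506,-.2392,.016],[.4506,-.2392,0]): print(proj(c,X))
E
```

```text
0 [[225.2 249.4]]
0.005 [[225.1 247.8]]
0.01 [[225.1 246.1]]
0.015 [[225.  244.5]]
0.02 [[225.  242.8]]
0.03 [[224.9 239.5]]
[[ 0.436 -0.269  0.086]
 [ 0.444 -0.252  0.07 ]
 [ 0.446 -0.249  0.066]
 [ 0.447 -0.247  0.061]
 [ 0.444 -0.252  0.062]
 [ 0.446 -0.249  0.057]
 [ 0.445 -0.25   0.055]
 [ 0.443 -0.253  0.054]
 [ 0.445 -0.25   0.049]
 [ 0.444 -0.25   0.047]
 [ 0.445 -0.248  0.042]
 [ 0.448 -0.243  0.035]
 [ 0.468 -0.2   -0.001]
 [ 0.466 -0.205  0.001]
 [ 0.465 -0.206 -0.002]
 [ 0.462 -0.213  0.   ]
 [ 0.45  -0.237  0.016]
 [ 0.448 -0.243  0.017]]
149 [ 0.43581858 -0.24095737  0.01135549] [ 0.40763658 -0.25560843  0.00154434] [ 0.4631287  -0.2239693   0.01756551]
[[224.50233061 244.3382701 ]]
[[224.64726295 249.60661421]]
```

The shut tip is really at z ≈ 0.030 while 0.005 is reported, so reported z is about 25 mm too low (x,y agree). I'll open, go 24 mm lower, and close again.

Call:
apply_moves(
  rows=[
    [[0,0,0,0,0,0,1],[0,0,0,0,0,0,1],[0,0,0,0,0,0,1],[0,0,0,0,0,0,1],[0,0,0,0,0,0,1],[0,0,0,0,0,0,1],[0,0,0,0,0,0,1],[6,0,0,0,0,0,1],[12,0,0,0,0,0,1],[18,0,0,0,0,0,1],[24,0,0,0,0,0,1],[24,0,0,0,0,0,1],[24,0,0,0,0,0,1]],
  ],
)

```text
time: 10.9
ee_pos: [0.452, -0.2391, -0.0189]
tcp_rot: [-36.6, 89.9, -55.4]
wrist_force: [0.1, -0.2, 1.0]
opening: 0.0853
```

```bash
python3 - <<'E'
from go import *
o=st(); 
c=cams.camera("scene"); crop(c,160,310,130,260,5,"pics/b1.png")
E
```

```text
t 10.9 p [ 0.452  -0.2391 -0.0189] ydir 71.2 xdir [ 0.001 -0.001 -1.   ] q [-27.9   1.4 -18.2  70.3  -0.   -9.1] F [ 0.1 -0.2  1. ] T [ 0.01 -0.01 -0.02] op 0.0853
```

View pics/b1.png

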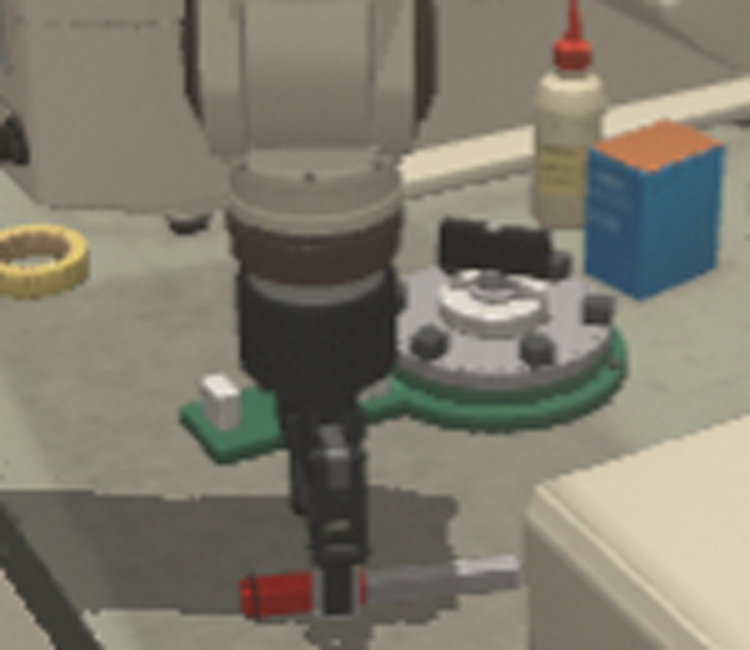

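Call:
apply_moves(
  rows=[
    [[0,0,0,0,0,0,0],[0,0,0,0,0,0,0],[0,0,0,0,0,0,0],[0,0,0,0,0,0,0],[0,0,0,0,0,0,0],[0,0,0,0,0,0,0],[0,0,0,0,0,0,0],[0,0,0,0,0,0,0]],
  ],
  newtons=50,
)

```text
time: 11.75
ee_pos: [0.4523, -0.2394, -0.0183]
tcp_rot: [-28.5, 89.9, -47.3]
wrist_force: [-1.5, -0.1, 5.3]
opening: 0.0139
```

```bash
python3 - <<'E'
from go import *
o=st(); 
c=cams.camera("scene"); crop(c,160,310,130,260,5,"pics/b2.png")
E
```

```text
t 11.75 p [ 0.4523 -0.2394 -0.0183] ydir 71.2 xdir [ 0.001 -0.002 -1.   ] q [-27.9   1.3 -18.2  70.3  -0.   -9.1] F [-1.5 -0.1  5.3] T [-0.19  0.3  -0.01] op 0.0139
```

View pics/b2.png

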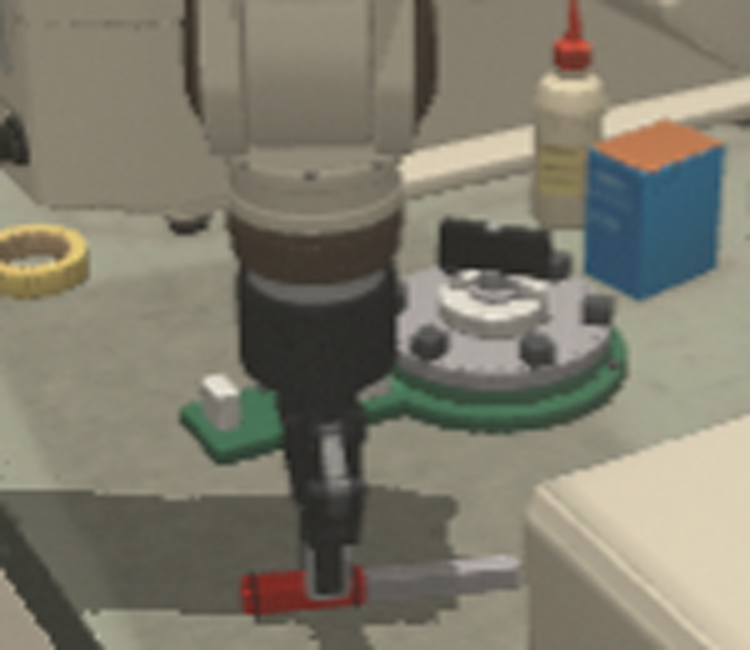

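Gripped: opening is 14 mm and the pads are on the sleeve at (330,585). Lifting and moving above the slot.

Call:
apply_moves(
  rows=[
    [[-20,0,0,0,0,0,0],[-50,0,0,0,0,0,0],[-90,0,0,0,0,0,0],[-130,0,0,0,0,0,0],[-130,0,0,0,0,0,0],[-130,0,0,0,0,0,0]],
  ],
  newtons=80,
)

```text
time: 12.4
ee_pos: [0.4524, -0.2392, 0.1116]
tcp_rot: [-19.6, 89.8, -38.4]
wrist_force: [-0.1, -1.0, -2.2]
opening: 0.0125
```

```bash
python3 - <<'E'
from go import *
o=st(); rel([.507,-.072,o["ee_pos"][2]],90)
E
```

```text
t 12.4 p [ 0.4524 -0.2392  0.1116] ydir 71.2 xdir [ 0.002 -0.002 -1.   ] q [-27.8  -1.3  -6.3  84.8  -0.   -9. ] F [-0.1 -1.  -2.2] T [ 0.03  0.05 -0.04] op 0.0125
f 0 shift mm [ -0.2 175.9  -2.2] rv [-0.328  0.002  0.001] deg 18.8
f 180 shift mm [ -0.2 175.9  -2.2] rv [ 2.813e+00  2.000e-03 -3.000e-03] deg 161.2
```

Call:
apply_moves(
  rows=[
    [[0,30,0,-0.07,0,0,0],[0,70,-1,-0.15,0,0,0],[0,110,-1,-0.23,0,0,0],[0,145,-2,-0.3,0.002,0,0],[0,170,-2,-0.328,0.002,0.001,0],[0,176,-2,-0.328,0.002,0.001,0],[0,176,-2,-0.328,0.002,0.001,0],[0,176,-2,-0.328,0.002,0.001,0]],
  ],
)

```text
time: 13.2
ee_pos: [0.5065, -0.0725, 0.1104]
tcp_rot: [-164.3, 89.9, -164.4]
wrist_force: [-0.4, -0.0, -1.5]
opening: 0.0123
```

```bash
python3 - <<'E'
from go import *
o=st(); rel([.507,-.072,o["ee_pos"][2]],90)
c=cams.camera("scene"); crop(c,160,310,110,240,5,"pics/b3.png")
t=cams.camera("top"); crop(t,190,340,130,280,4,"pics/b3t.png")
E
```

```text
t 13.2 p [ 0.5065 -0.0725  0.1104] ydir 89.9 xdir [-0.002 -0.    -1.   ] q [-8.1 -1.  -6.2 84.9 -0.  -8.1] F [-0.4 -0.  -1.5] T [-0.01  0.03 -0.01] op 0.0123
f 0 shift mm [-0.   0.5  0.5] rv [-0.001 -0.002  0.   ] deg 0.1
f 180 shift mm [-0.   0.5  0.5] rv [3.141e+00 1.000e-03 2.000e-03] deg 179.9
```

View pics/b3.png

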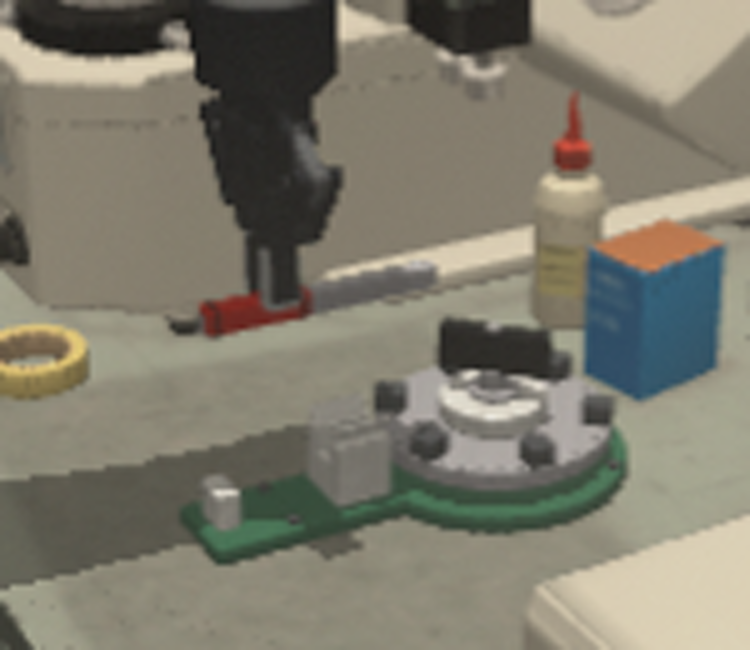

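View pics/b3t.png

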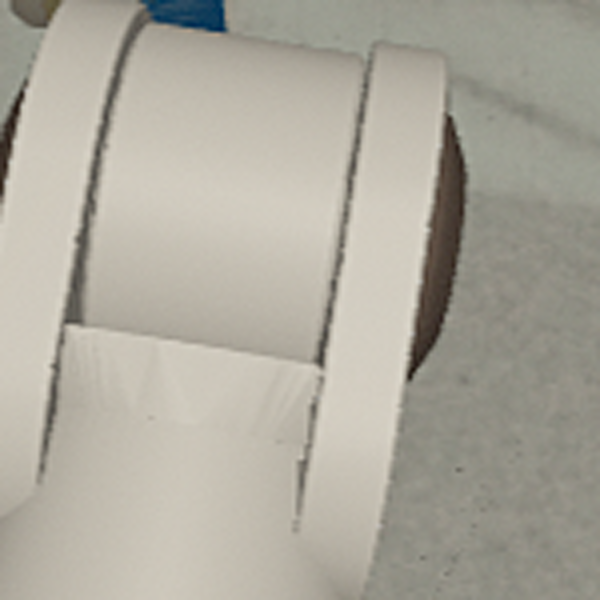

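```bash
python3 - <<'E'
from go import *
c=cams.camera("scene"); W=cloud(c); im=c["pixels"].astype(int)
r=(W[...,0]>.42)&(W[...,0]<.63)&(abs(W[...,1]+.08)<.03)&(W[...,2]>.105)&(W[...,2]<.17)
dark=im.max(-1)<70
b=r&~dark
P=W[b]; print(b.sum())
# side/top points per x bins
for lo in np.arange(.44,.62,.015):
    q=P[(P[:,0]>lo)&(P[:,0]<lo+.015)]
    if len(q): print(round(lo,3),len(q),"y",q[:,1].min().round(4),q[:,1].max().round(4),"z",q[:,2].min().round(4),q[:,2].max().round(4))
np.savez("scene.npz",W=W,im=im,**{k:c[k] for k in c if k not in("pixels","range_z")})
from ov import *
S=load("scene")
bx=.507+.026-.0
for i,(z,pit) in enumerate(((.13,0),(.13,5))):
    it=[]
    for P in box(-.07,.07,-.006,.006,0,.014)+box(.008,.07,-.008,.008,0,.016):
        Q=Ro.from_euler("y",pit,degrees=True).apply(P-[.026,0,0])+[.026,0,0]
        it.append((pose(Q,.533,-.072,np.pi,z),(0,255,0)))
    draw(S,it,180,260,130,190,8,f"pics/b4_{i}.png")
a=np.vstack([cv2.imread(f"pics/b4_{i}.png")[:300] for i in (0,1)]); cv2.imwrite("pics/b4.png",a)
E
```

```text
325
0.455 23 y -0.083 -0.0643 z 0.1311 0.1453
0.47 39 y -0.084 -0.0689 z 0.1315 0.1469
0.485 61 y -0.0905 -0.0595 z 0.1284 0.1694
0.5 22 y -0.0932 -0.0771 z 0.1297 0.1566
0.515 27 y -0.0876 -0.0738 z 0.129 0.1653
0.53 35 y -0.082 -0.0657 z 0.1294 0.1431
0.545 28 y -0.0844 -0.067 z 0.1287 0.1454
0.56 35 y -0.0842 -0.0683 z 0.1295 0.144
0.575 29 y -0.0832 -0.0688 z 0.1294 0.1437
0.59 26 y -0.0837 -0.0688 z 0.1273 0.1422
```

View pics/b4.png

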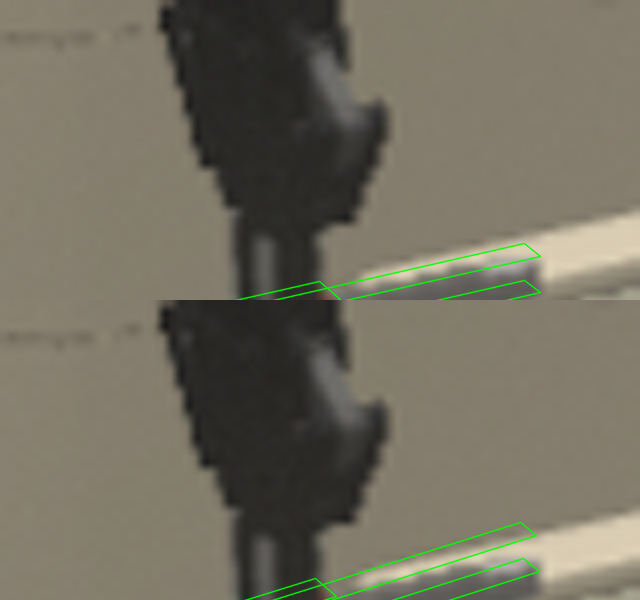

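Call:
apply_moves(
  rows=[
    [[20,0.5,0,0,0,0,0],[40,0.5,0,0,0,0,0],[55,0.5,0,0,0,0,0],[64,0.5,0,0,0,0,0],[64,0.5,0,0,0,0,0],[64,0.5,0,0,0,0,0]],
  ],
)

```text
time: 13.95
ee_pos: [0.5071, -0.0726, 0.0478]
tcp_rot: [-48.5, 90.0, -48.6]
wrist_force: [-0.4, -0.9, -2.4]
opening: 0.0125
```

```bash
python3 - <<'E'
from go import *
o=st()
c=cams.camera("scene"); crop(c,180,300,130,230,6,"pics/b5.png")
W=cloud(c); im=c["pixels"].astype(int)
def cen(m,n):
    P=W[m]; print(n,m.sum(),"y",np.percentile(P[:,1],[3,97]).round(4),"z",np.percentile(P[:,2],[3,97]).round(4))
r=(W[...,0]>.545)&(W[...,0]<.6)&(abs(W[...,1]+.075)<.03)&(W[...,2]>.063)&(W[...,2]<.09)&(im.max(-1)>70)
cen(r,"bare")
r=(W[...,0]>.535)&(W[...,0]<.565)&(abs(W[...,1]+.075)<.03)&(W[...,2]>.05)&(W[...,2]<.062)
cen(r,"guide")
E
```

```text
t 13.95 p [ 0.5071 -0.0726  0.0478] ydir 89.9 xdir [ 0.    -0.001 -1.   ] q [ -8.1  -0.4 -12.5  77.8  -0.   -8. ] F [-0.4 -0.9 -2.4] T [ 0.03  0.06 -0.05] op 0.0125
bare 110 y [-0.0822 -0.0684] z [0.0656 0.08  ]
guide 49 y [-0.0946 -0.0593] z [0.0503 0.0601]
```

View pics/b5.png

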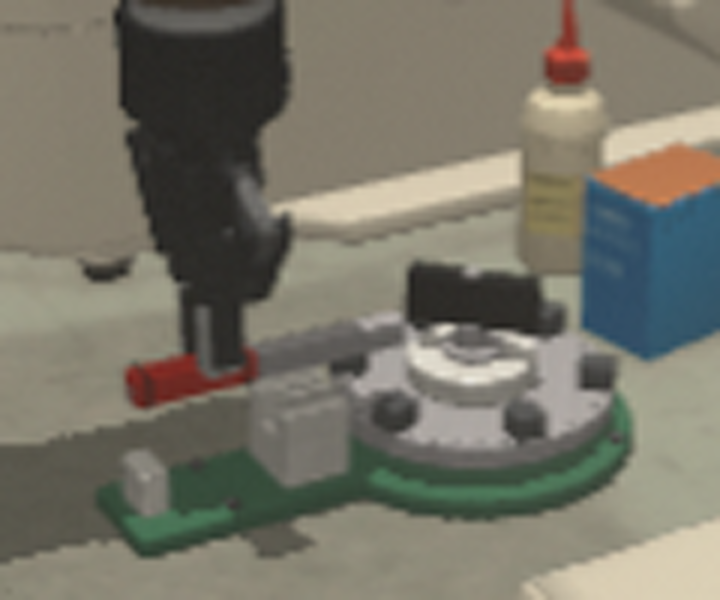

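Call:
apply_moves(
  rows=[
    [[4,-0.5,0,0,0,0,0],[8,-0.5,0,0,0,0,0],[12,-0.5,0,0,0,0,0],[16,-0.5,0,0,0,0,0],[16,-0.5,0,0,0,0,0],[16,-0.5,0,0,0,0,0]],
  ],
)

```text
time: 14.6
ee_pos: [0.5073, -0.073, 0.0319]
tcp_rot: [-37.4, 89.9, -37.5]
wrist_force: [0.5, -0.6, -1.3]
opening: 0.0127
```

```bash
python3 - <<'E'
from go import *
o=st()
c=cams.camera("scene"); crop(c,180,300,130,230,6,"pics/b6.png")
E
```

```text
t 14.6 p [ 0.5073 -0.073   0.0319] ydir 89.9 xdir [ 0.001 -0.001 -1.   ] q [ -8.2  -0.  -13.9  76.1  -0.   -8.1] F [ 0.5 -0.6 -1.3] T [0.02 0.05 0.04] op 0.0127
```

View pics/b6.png

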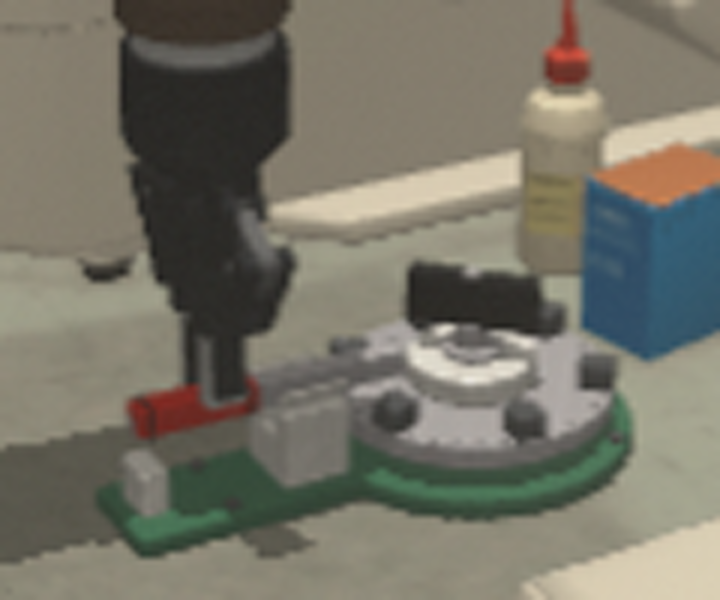

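No contact so far, and the bar runs between the lugs at (347,350) and (395,410). I'll lower it gently.

Call:
apply_moves(
  rows=[
    [[3,0,0,0,0,0,0],[6,0,0,0,0,0,0],[9,0,0,0,0,0,0],[11,0,0,0,0,0,0],[11,0,0,0,0,0,0]],
  ],
)

```text
time: 15.15
ee_pos: [0.5071, -0.073, 0.0207]
tcp_rot: [-54.8, 90.0, -54.9]
wrist_force: [0.2, 0.5, -2.1]
opening: 0.0125
```

```bash
python3 - <<'E'
from go import *
o=st()
c=cams.camera("scene"); crop(c,180,300,130,230,6,"pics/b7.png")
E
```

```text
t 15.15 p [ 0.5071 -0.073   0.0207] ydir 89.9 xdir [ 0.    -0.001 -1.   ] q [ -8.2   0.3 -14.9  74.8  -0.   -8.1] F [ 0.2  0.5 -2.1] T [-0.03  0.04  0.01] op 0.0125
```

View pics/b7.png

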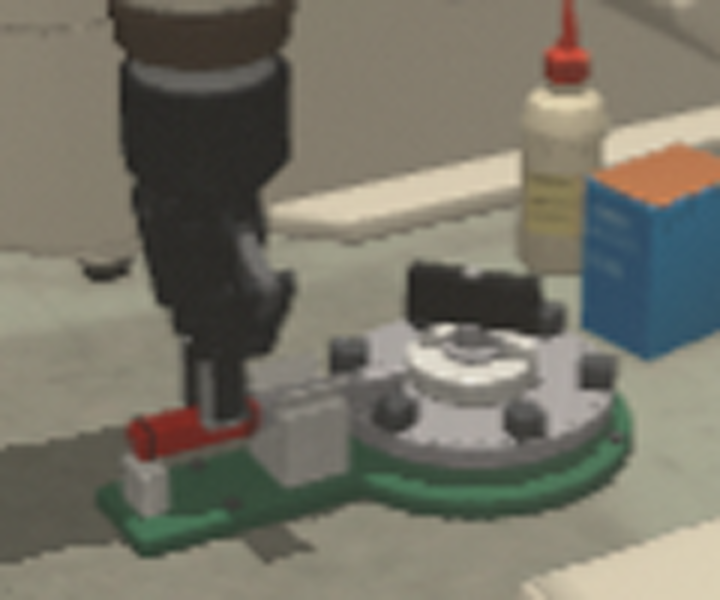

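In the slot, with no side force. I'll lower the last few millimetres until it touches.

Call:
apply_moves(
  rows=[
    [[1,0,0,0,0,0,0],[2,0,0,0,0,0,0],[3,0,0,0,0,0,0],[4,0,0,0,0,0,0],[5,0,0,0,0,0,0],[5,0,0,0,0,0,0]],
  ],
)

```text
time: 15.8
ee_pos: [0.5073, -0.0731, 0.0168]
tcp_rot: [-27.4, 89.9, -27.5]
wrist_force: [-3.6, 0.4, 7.0]
opening: 0.0124
```

```bash
python3 - <<'E'
from go import *
o=st()
E
```

```text
t 15.8 p [ 0.5073 -0.0731  0.0168] ydir 89.9 xdir [ 0.001 -0.001 -1.   ] q [ -8.2   0.3 -15.2  74.3  -0.   -8.1] F [-3.6  0.4  7. ] T [0.15 0.83 0.02] op 0.0124
```

Call:
apply_moves(
  rows=[
    [[0,0,0,0,0,0,1],[0,0,0,0,0,0,1],[0,0,0,0,0,0,1],[0,0,0,0,0,0,1],[0,0,0,0,0,0,1],[0,0,0,0,0,0,1],[0,0,0,0,0,0,1],[-30,0,0,0,0,0,1],[-70,0,0,0,0,0,1],[-110,0,0,0,0,0,1],[-150,0,0,0,0,0,1],[-150,0,0,0,0,0,1]],
  ],
)

```text
time: 17.0
ee_pos: [0.5092, -0.0733, 0.1726]
tcp_rot: [-10.9, 89.5, -11.0]
wrist_force: [-0.3, -0.1, -0.3]
opening: 0.0857
```

```bash
python3 - <<'E'
from go import *
o=st(); rel([.6457,-.0717,.155],44)
c=cams.camera("scene"); crop(c,180,300,130,230,6,"pics/b8.png")
W=cloud(c); im=c["pixels"].astype(int)
b=(abs(W[...,0]-.5)<.08)&(abs(W[...,1]+.075)<.04)&(im[...,0]>im[...,1]+50);P=W[b]; print(b.sum(),P.min(0),P.max(0),P.mean(0))
for lo in np.arange(.46,.53,.014):
    q=P[(P[:,0]>lo)&(P[:,0]<lo+.014)]
    if len(q): print(round(lo,3),np.percentile(q[:,1],[5,95]).round(4),np.percentile(q[:,2],[5,95]).round(4))
E
```

```text
t 17.0 p [ 0.5092 -0.0733  0.1726] ydir 89.9 xdir [ 0.009 -0.002 -1.   ] q [-8.2 -1.   0.7 91.1 -0.  -8.1] F [-0.3 -0.1 -0.3] T [-0.01  0.01  0.04] op 0.0857
f 0 shift mm [ 18.9   1.9 136.3] rv [ 0.801  0.01  -0.002] deg 45.9
f 180 shift mm [ 18.9   1.9 136.3] rv [-2.341  0.003  0.012] deg 134.1
118 [ 0.46330634 -0.08653516  0.03569979] [ 0.5175583  -0.06382203  0.05298948] [ 0.49140338 -0.07797026  0.04610006]
0.46 [-0.0813 -0.0721] [0.0398 0.0512]
0.474 [-0.0822 -0.0714] [0.0375 0.052 ]
0.488 [-0.0832 -0.0715] [0.0383 0.0518]
0.502 [-0.0827 -0.0705] [0.0381 0.0516]
0.516 [-0.0796 -0.0731] [0.0367 0.0513]
```

View pics/b8.png

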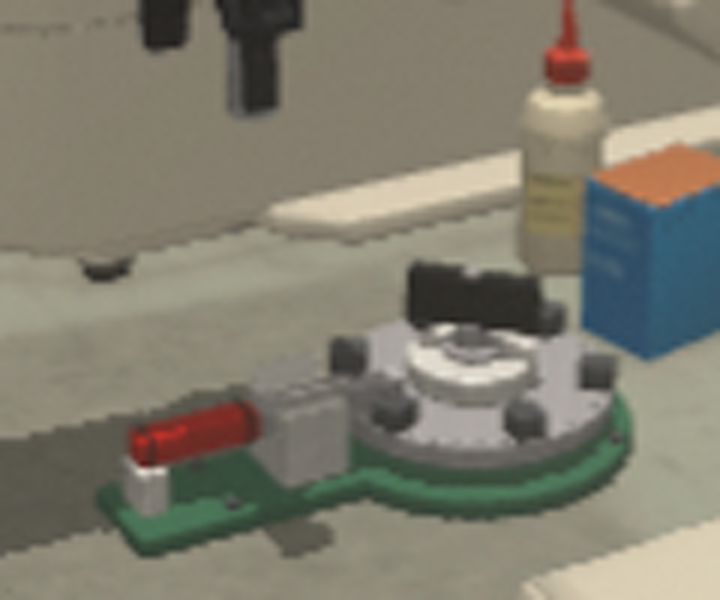

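The bar lies level on floor and rest (sleeve at (190,430), top measured at about 51–52 mm). Sleeve end at x = 0.463 puts its origin about 112 mm out. Next, back to the knob.

Call:
apply_moves(
  rows=[
    [[0,0,20,0.1,0,0,1],[0,1,55,0.22,0.002,0,1],[0,1,90,0.35,0.004,0,1],[0,2,120,0.48,0.006,0,1],[0,2,136,0.62,0.008,-0.001,1],[0,2,136,0.72,0.01,-0.002,1],[0,2,136,0.801,0.01,-0.002,1],[0,2,136,0.801,0.01,-0.002,1],[0,2,136,0.801,0.01,-0.002,1]],
  ],
  newtons=60,
)

```text
time: 17.95
ee_pos: [0.6441, -0.0714, 0.1695]
tcp_rot: [-143.5, 89.7, 170.7]
wrist_force: [-0.5, -0.2, -0.4]
opening: 0.0853
```

```bash
python3 - <<'E'
from go import *
o=st(); rel([.6457,-.0717,.045],44)
E
```

```text
t 17.95 p [ 0.6441 -0.0714  0.1695] ydir 44.1 xdir [-0.005  0.001 -1.   ] q [-6.3 18.8 22.6 94.1  0.  39.5] F [-0.5 -0.2 -0.4] T [-0.02 -0.04  0.02] op 0.0853
f 0 shift mm [124.5   1.3   1.8] rv [ 0.002 -0.004  0.003] deg 0.3
f 180 shift mm [124.5   1.3   1.8] rv [-3.139 -0.005 -0.006] deg 179.9
```

Call:
apply_moves(
  rows=[
    [[35,0,1,0,-0.004,0.003,1],[70,1,2,0,-0.004,0.003,1],[100,1,2,0,-0.004,0.003,1],[118,1,2,0,-0.004,0.003,1],[124,1,2,0,-0.004,0.003,1],[124,1,2,0,-0.004,0.003,1],[124,1,2,0,-0.004,0.003,1]],
  ],
)

```text
time: 18.65
ee_pos: [0.6462, -0.0721, 0.0468]
tcp_rot: [40.2, 89.9, -5.6]
wrist_force: [0.1, -0.5, 0.5]
opening: 0.0854
```

Call:
apply_moves(
  rows=[
    [[0,0,0,0,0,0,0],[0,0,0,0,0,0,0],[0,0,0,0,0,0,0],[0,0,0,0,0,0,0],[0,0,0,0,0,0,0],[0,0,0,0,0,0,0],[0,0,0,0,0,0,0],[0,0,0,0,0,0,0]],
  ],
  newtons=60,
)

```text
time: 19.45
ee_pos: [0.6463, -0.072, 0.0472]
tcp_rot: [42.5, 89.9, -3.3]
wrist_force: [-0.9, 0.9, 3.6]
opening: 0.0121
```

```bash
python3 - <<'E'
from go import *
o=st(); 
c=cams.camera("scene"); crop(c,180,300,130,230,6,"pics/c1.png")
E
```

```text
t 19.45 p [ 0.6463 -0.072   0.0472] ydir 44.2 xdir [ 0.002 -0.    -1.   ] q [-6.4 18.3  8.5 80.1  0.  39.5] F [-0.9  0.9  3.6] T [0.16 0.12 0.01] op 0.0121
```

View pics/c1.png

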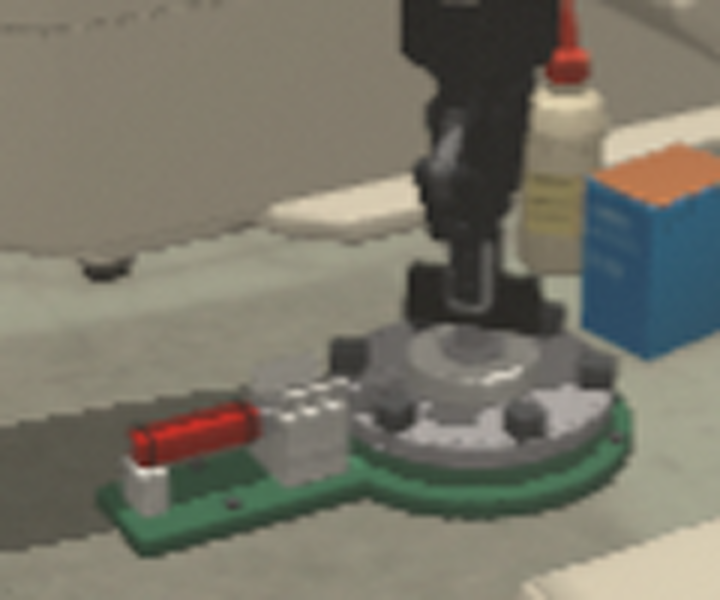

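Gripped well on the grip at (470,285). Turning clockwise and watching the torque.

Call:
apply_moves(
  rows=[
    [[0,0,0,0.06,0,0,0],[0,0,0,0.12,0,0,0],[0,0,0,0.18,0,0,0],[0,0,0,0.24,0,0,0],[0,0,0,0.3,0,0,0],[0,0,0,0.36,0,0,0],[0,0,0,0.42,0,0,0],[0,0,0,0.48,0,0,0],[0,0,0,0.54,0,0,0],[0,0,0,0.6,0,0,0]],
  ],
)

```text
time: 20.5
ee_pos: [0.6459, -0.0722, 0.0472]
tcp_rot: [60.4, 89.9, -20.0]
wrist_force: [-2.0, 0.0, 4.1]
opening: 0.0127
```

```bash
python3 - <<'E'
from go import *
o=st(); 
c=cams.camera("scene"); crop(c,180,300,130,230,6,"pics/c2.png")
E
```

```text
t 20.5 p [ 0.6459 -0.0722  0.0472] ydir 9.7 xdir [ 0.001 -0.    -1.   ] q [-6.4 18.3  8.5 80.1 -0.  74. ] F [-2.   0.   4.1] T [-0.09  0.44  0.14] op 0.0127
```

View pics/c2.png

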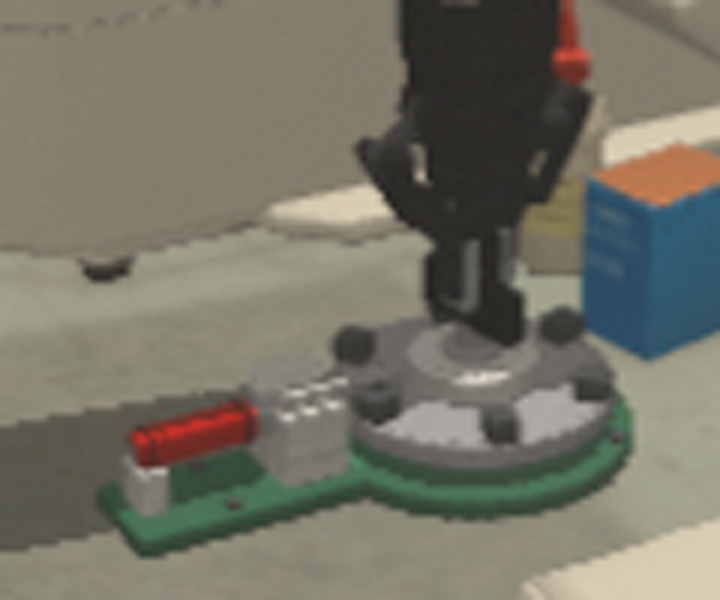

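Tz = 0.14 N·m, so the table is braced and the knob is turning. Continuing.

Call:
apply_moves(
  rows=[
    [[0,0,0,0.05,0,0,0],[0,0,0,0.1,0,0,0],[0,0,0,0.15,0,0,0],[0,0,0,0.2,0,0,0],[0,0,0,0.25,0,0,0],[0,0,0,0.3,0,0,0]],
  ],
)

```text
time: 21.15
ee_pos: [0.6457, -0.0723, 0.0472]
tcp_rot: [67.3, 89.9, -30.4]
wrist_force: [-2.9, 0.5, 3.4]
opening: 0.0127
```

```bash
python3 - <<'E'
from go import *
o=st()
E
```

```text
t 21.15 p [ 0.6457 -0.0723  0.0472] ydir -7.8 xdir [ 0.001 -0.    -1.   ] q [-6.4 18.3  8.5 80.1 -0.  91.4] F [-2.9  0.5  3.4] T [0.05 0.5  0.16] op 0.0127
```

Call:
apply_moves(
  rows=[
    [[0,0,0,0.04,0,0,0],[0,0,0,0.08,0,0,0],[0,0,0,0.12,0,0,0]],
  ],
)

```text
time: 21.45
ee_pos: [0.6456, -0.0723, 0.0472]
tcp_rot: [68.1, 90.0, -36.6]
wrist_force: [-0.4, 0.8, 3.2]
opening: 0.0127
```

```bash
python3 - <<'E'
from go import *
o=st()
E
```

```text
t 21.45 p [ 0.6456 -0.0723  0.0472] ydir -14.7 xdir [ 0.001 -0.    -1.   ] q [-6.4 18.3  8.5 80.1 -0.  98.3] F [-0.4  0.8  3.2] T [0.06 0.32 0.14] op 0.0127
```

Call:
apply_moves(
  rows=[
    [[0,0,0,0.04,0,0,0],[0,0,0,0.08,0,0,0],[0,0,0,0.12,0,0,0]],
  ],
)

```text
time: 21.75
ee_pos: [0.6456, -0.0722, 0.0472]
tcp_rot: [64.3, 90.0, -47.2]
wrist_force: [-1.6, -0.5, 3.1]
opening: 0.0121
```

```bash
python3 - <<'E'
from go import *
o=st()
E
```

```text
t 21.75 p [ 0.6456 -0.0722  0.0472] ydir -21.5 xdir [ 0.001 -0.001 -1.   ] q [ -6.4  18.3   8.5  80.1  -0.  105.1] F [-1.6 -0.5  3.1] T [-0.06  0.31  0.87] op 0.0121
```

Torque jumped to 0.87 N·m, so that should be the stop. A small extra nudge will confirm it.

Call:
apply_moves(
  rows=[
    [[0,0,0,0.03,0,0,0],[0,0,0,0.04,0,0,0],[0,0,0,0.04,0,0,0]],
  ],
)

```text
time: 22.05
ee_pos: [0.6455, -0.0723, 0.0472]
tcp_rot: [53.7, 89.9, -60.0]
wrist_force: [-1.2, -1.5, 3.1]
opening: 0.0121
```

```bash
python3 - <<'E'
from go import *
o=st()
c=cams.camera("scene"); crop(c,180,300,130,230,6,"pics/c3.png")
E
```

```text
t 22.05 p [ 0.6455 -0.0723  0.0472] ydir -23.7 xdir [ 0.    -0.001 -1.   ] q [ -6.4  18.3   8.5  80.1  -0.  107.3] F [-1.2 -1.5  3.1] T [-0.22  0.24  1.36] op 0.0121
```

View pics/c3.png

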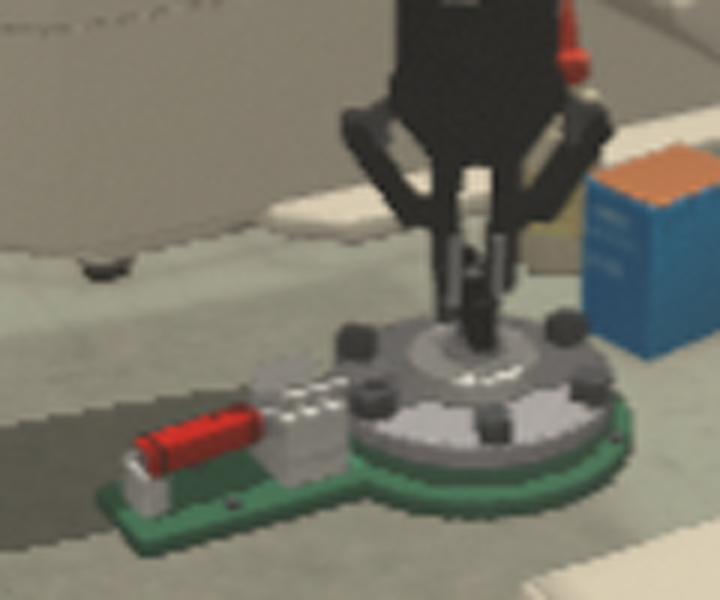

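Torque keeps climbing (1.36 N·m) against the stop. Releasing and rising.

Call:
apply_moves(
  rows=[
    [[0,0,0,0,0,0,0.3],[0,0,0,0,0,0,1],[0,0,0,0,0,0,1],[0,0,0,0,0,0,1],[0,0,0,0,0,0,1],[0,0,0,0,0,0,1],[0,0,0,0,0,0,1],[-30,0,0,0,0,0,1],[-70,0,0,0,0,0,1],[-110,0,0,0,0,0,1],[-140,0,0,0,0,0,1],[-140,0,0,0,0,0,1]],
  ],
)

```text
time: 23.3
ee_pos: [0.647, -0.0723, 0.1925]
tcp_rot: [101.9, 89.5, -11.8]
wrist_force: [1.0, -1.0, 0.4]
opening: 0.0855
```

```bash
python3 - <<'E'
from go import *
o=st(); rel([.35,.25,.19],44)
c=cams.camera("scene"); crop(c,180,300,130,230,6,"pics/c4.png")
W=cloud(c); im=c["pixels"].astype(int)
b=(abs(W[...,0]-.5)<.08)&(abs(W[...,1]+.075)<.04)&(im[...,0]>im[...,1]+50);P=W[b]
for lo in np.arange(.45,.53,.014):
    q=P[(P[:,0]>lo)&(P[:,0]<lo+.014)]
    if len(q): print(round(lo,3),np.percentile(q[:,1],[5,95]).round(4),np.percentile(q[:,2],[5,95]).round(4))
print(P.min(0),P.max(0))
E
```

```text
t 23.3 p [ 0.647  -0.0723  0.1925] ydir -23.7 xdir [ 0.008 -0.002 -1.   ] q [ -6.4  18.9  25.3  95.9  -0.  107.4] F [ 1.  -1.   0.4] T [ 0.01 -0.08  0.  ] op 0.0855
f 0 shift mm [-3.000e-01 -4.016e+02 -1.757e+02] rv [-1.182  0.003 -0.008] deg 67.7
f 180 shift mm [-3.000e-01 -4.016e+02 -1.757e+02] rv [ 1.96  -0.009 -0.004] deg 112.3
0.45 [-0.0836 -0.0836] [0.0498 0.0498]
0.464 [-0.0897 -0.0749] [0.0406 0.0521]
0.478 [-0.0883 -0.0742] [0.0385 0.0516]
0.492 [-0.087  -0.0745] [0.0382 0.052 ]
0.506 [-0.0864 -0.0724] [0.0392 0.0525]
0.52 [-0.0833 -0.0759] [0.05   0.0521]
[ 0.46318152 -0.09022025  0.03683211] [ 0.52185911 -0.07158059  0.05288535]
```

View pics/c4.png

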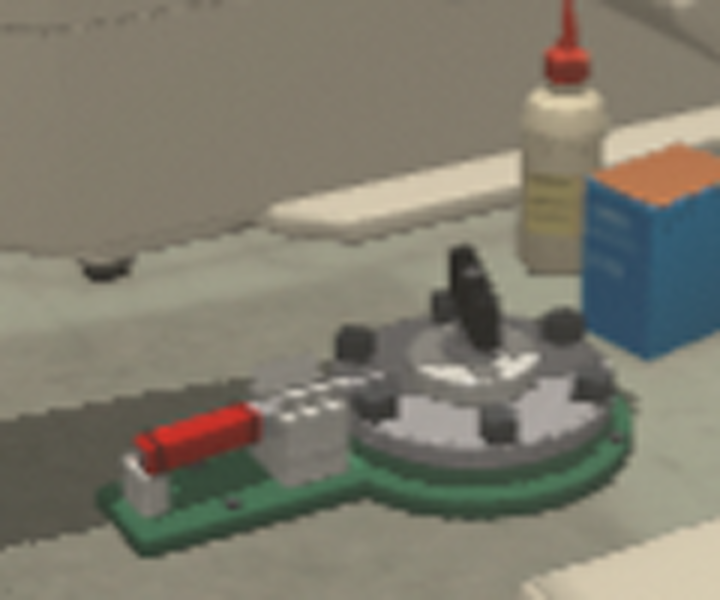

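Call:
apply_moves(
  rows=[
    [[-10,-45,-20,0,0,0,1],[-10,-90,-40,0,0,0,1],[-10,-135,-60,0,0,0,1],[-10,-180,-80,0,0,0,1],[-10,-225,-100,0,0,0,1],[-10,-270,-120,0,0,0,1],[-10,-315,-140,0,0,0,1],[-10,-360,-158,0,0,0,1],[-10,-400,-176,0,0,0,1],[-10,-400,-176,0,0,0,1],[-10,-400,-176,0,0,0,1]],
  ],
)

```text
time: 24.45
ee_pos: [0.3502, 0.2502, 0.1969]
tcp_rot: [87.1, 89.7, -26.4]
wrist_force: [0.6, -0.0, -0.1]
opening: 0.0855
```

```bash
python3 - <<'E'
from go import *
o=st()
for n in ("top","scene"):
    c=cams.camera(n); W=cloud(c); im=c["pixels"].astype(int)
    np.savez(f"{n}.npz",W=W,im=im,**{k:c[k] for k in c if k not in("pixels","range_z")})
    for l in ("tape_roll","oil_bottle","pen_blue","stop_bar"): print(n,l,[(np.round(d["at"],3).tolist(),round(d["confidence"],2)) for d in cams.find_in(l,c)][:1])
from ov import *
T=load("top"); W=T["W"];im=T["im"]
r=np.hypot(W[...,0]-.644,W[...,1]+.072)
dark=(im.max(-1)<75)&(r<.06)&(W[...,2]>.07);P=W[dark];m,d,s=axis2(P[:,:2]); k=np.arctan2(d[1],d[0])
lug=(im.max(-1)<110)&(r>.045)&(r<.08)&(W[...,2]>.042);P=W[lug]
a=np.arctan2(P[:,1]+.072,P[:,0]-.644); ph=np.angle(np.mean(np.exp(6j*a)))/6
print("knob",dark.sum(),m,np.degrees(k),"lug",lug.sum(),np.degrees(ph))
rd=(abs(W[...,0]-.5)<.08)&(abs(W[...,1]+.075)<.04)&(im[...,0]>im[...,1]+50);P=W[rd];mm,d,s=axis2(P[:,:2]);print("sleeve",mm,np.degrees(np.arctan2(d[1],d[0])),P.min(0),P.max(0))
draw(T,model(.644,-.072,np.pi,ph,k,.092,(.532,-.073,np.radians(184))) if 0 else [],200,310,140,250,5,"pics/d1.png")
E
```

```text
t 24.45 p [0.3502 0.2502 0.1969] ydir -23.6 xdir [ 0.004 -0.002 -1.   ] q [ 35.7 -11.5  -6.2  95.2  -0.2 149.3] F [ 0.6 -0.  -0.1] T [-0.07  0.01 -0.03] op 0.0855
top tape_roll [([0.449, 0.17, 0.021], 0.7)]
top oil_bottle [([0.78, 0.072, 0.09], 0.85)]
top pen_blue [([0.625, -0.072, 0.033], 0.73)]
top stop_bar [([0.526, -0.072, 0.052], 0.6)]
scene tape_roll [([0.444, 0.158, 0.013], 0.67)]
scene oil_bottle [([0.776, 0.067, 0.073], 0.78)]
scene pen_blue [([0.613, -0.094, 0.032], 0.53)]
scene stop_bar [([0.506, -0.083, 0.049], 0.71)]
knob 149 [ 0.64160137 -0.07146796] 70.74723846652823 lug 207 11.606595721202288
sleeve [ 0.49529168 -0.07748892] -173.99708532068854 [ 0.46442554 -0.086903    0.00820331] [ 0.52469913 -0.06800292  0.05428223]
```

View pics/d1.png

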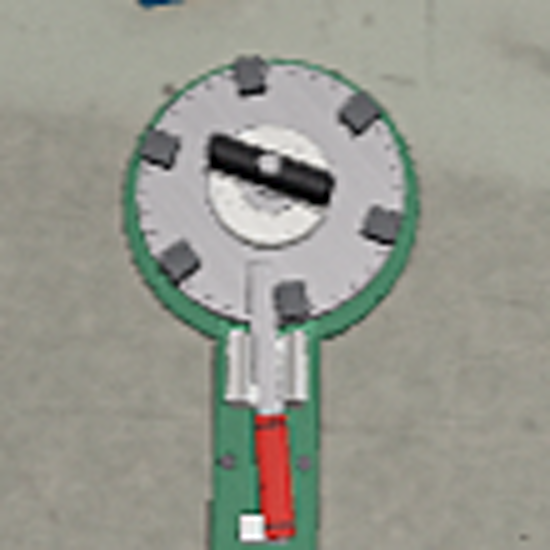

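```bash
python3 - <<'E'
from h import *
d=cams.camera("top"); cv2.imwrite("pics/d2.png",d["pixels"][:,:,::-1])
T0=cv2.imread("pics/top0.png")[:,:,::-1].astype(int)
df=np.abs(d["pixels"].astype(int)-T0).sum(-1)
for n,(u0,u1,v0,v1) in dict(pen=(350,395,255,295),tape=(140,176,236,270),bottle=(184,210,98,140)).items(): print(n,(df[v0:v1,u0:u1]>90).sum())
E
```

```text
pen 0
tape 0
bottle 2
```

View pics/d2.png

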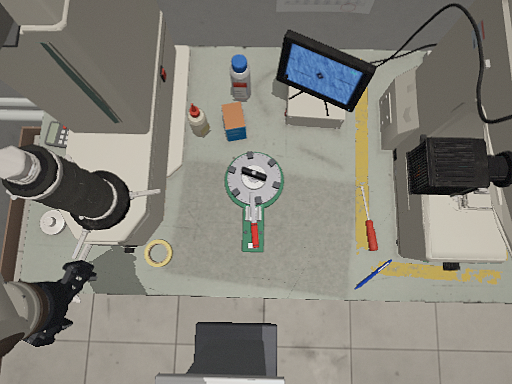

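The pen (373,273), tape (158,252) and bottle (197,120) are unmoved, the bar is in the slot and the arm is clear. Handing in.

```bash
python3 -c "
from workcell import bot
print(bot.job_done())"
```

```text
the job is handed in; nothing more can be done
None
```

The bar is lying in the guide slot between two lugs, sleeve outward, and the knob is tight against its stop. I handed the job in at about 24.6 s of the 61 s allowed.

**What I did:**
1. A lug was in line with the guide, so I turned the table about 20° counter-clockwise by the knob.
2. I laid the bar in the slot with the sleeve on the rest.
3. I turned the knob clockwise until it stopped.

**Last checks:**
- **Knob:** The torque stayed at about 0.15 N·m while the knob turned, then rose to 0.87 and 1.36 N·m, far above the knob's 0.12 N·m stiffness, so it had reached its stop. The top camera shows it turned about 0.89 rad relative to the table. That fits a stop at 1.05 only if it started near 0.16, inside the given range. I did not grip it again to confirm.
- **Bar:** It lies level with its origin about 112 mm out. The lug pushed it about 6° askew in the slot's play. I left it that way.
- **Bystanders:** The tape roll, oil bottle and pen look unchanged against the first picture. The network placed the pen on the bar, but the picture shows it where it was.

**What disagreed or went wrong:**
- The reported tool height was about 25 mm lower than the real fingertips. My first try at the bar closed on air above it without touching anything. I then corrected for the offset.
- The camera put the top of the knob at about 92 mm, not the stated 105 mm, so I used the measured height.
- After release the knob sat about 4° back from the final tool angle. I put that down to the gripper and table unwinding together, but did not check it separately.

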